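Find the rattling valve body and set it in the reject stand

ROBOT

A 6-joint arm with a two-finger parallel gripper is mounted at the origin on the work surface. World frame = base frame: x ahead of the robot, y to its left, z up, the work surface at z = 0. Lengths are in m, angles in rad, forces in N, time in s.
With the tool pointing down it reaches from about 0.35 to 0.975 m from the base axis. Payload 4.9 kg.
Tool frame: the origin (TCP) lies at the very end of the fingers, on their centre line; the grasp point (between the pads) lies 19 mm behind it; z points along the fingers, y is the direction in which the jaws open and shut (so a half turn about z gives the same grasp; the last joint's range is limited). The gripper opens to 85 mm and grips with 20 to 120 N. Pads are 22 mm wide; open, the fingers measure 114 mm over their backs; the gripper's body (76 mm by 85 mm) begins 54 mm behind the grasp point. The pads swing forward as they close: fully open they stand 13 mm farther back than shut.
Start: joints at [1.029, 0.053, 1.613, -0, 1.476, -0.119], TCP at [0.256, 0.57, 0.231] pointing down, gripper open.
Joint ranges: [-3.01, 3.01], [-1.01, 2.22], [0.06, 2.58], [-1.02, 4.17], [0.09, 2.62], [-3.14, 3.14]. Speed limits (rad/s): [2.57, 2.57, 3.14, 3.14, 3.14, 3.14].

INTERFACE

Orientations are given as a rotation vector (axis times angle).
In Python, from station import ctrl gives the robot as it stands.
- The arm moves only by the tool step_arm, never from a script. Its argument "moves" is a list of rows, each a list of 5 numbers: the opening, from 0 (shut) to 1 (fully open), then the shift along the world's x, y, z in m, then the turn about the world's z in degrees. A call has 1 to 20 rows; each row shifts and turns the pose as measured when the row begins; what a row does not reach is not made up. A row lasts 1/8 s, in which the tool goes at most 62.5 mm and 10.7 degrees, less where a joint would pass 70% of its speed; a pose out of reach is approached as far as the arm can. A call is refused whole if a number of a shift passes 0.0625 or a number of a turn 10.7, either way. A call with a gripper value outside its range is refused whole. The fingers move at their own pace and stop on an object; "newtons" is the grip in N (left out, the last holds). Time passes only in rows, so rows that do not move let the fingers close. It gives the time, the measured TCP pose, the force and the opening at its end, in the units of the state.
- ctrl.get_obs(): the state, without advancing time (a new reading comes with each control period).
- ctrl.get_image(name): name is "scene" or "top"; returns a dict with "color" (420x560x3 uint8, red, green, blue), "camera_matrix" (3x3 intrinsics, pixels), "R" (3x3) and "t" (3): a world point X has camera coordinates R X + t. Camera axes: x right, y down, z forward; pixel columns grow to the right and rows downward; lengths in m; the calibration is good to about 2 mm. A picture is of the moment at which its call begins. There is no depth.
- ctrl.finish_job(): hands the job in, once; it reports no verdict.
Trained networks look in a picture, given as the dict that the camera call returned (one of the last four; its "shot" number tells which), for a name from the list of things; names that differ only in an ending like _2 or _b are one class to them, and where a whole thing is asked for, a point or a joint stands for the part that bears it (a point fixed in the world has none). Each returns a list of dicts, best first, with "p" (0 to 1); they miss things now and then, are a little off and sometimes report something else, mostly with a low value. They report only what shows in the picture. A call takes as long as a camera call.
- ctrl.spot_in(picture, query): "bbox" ([left, top, right, bottom] in pixels, round what is visible of it).
The state is a dict: "t": time; "q": joint angles; "dq": joint speeds; "effort": joint torques, N m; "tool_pos": TCP position; "tool_rot": TCP orientation; "contact_force": force on the tool from outside, world axes, zero at the start; "wrist_torque": the same for the moment, N m; "opening": finger opening in m.
Only numpy, scipy, OpenCV 4.12 (cv2) and the standard library are available. Lean on these libraries where they do the work, as an engineer would, in place of code of your own. Each camera call takes 0.05 s, during which the arm holds its last target.

TASK

Three sealed valve bodies stand in the carrier, and one of them has a steel roller that has come loose inside: pick them up by their ends and shake or rock them gently, one after another, until you feel which one it is. Set that one down gently in the reject stand, upright and flat on its floor with its long side running from one tall end plate to the other - the plates leave no room for fingers at its ends, so put it down on the bench first and take it again by its long sides - and have the two sound ones standing in the carrier cells they came from. Leave the tin, the jar, the spanner and the brush where they are.

Things in the scene. Friction and masses are not known exactly. Their poses are not given: they have to be found in the camera images.
- valve_a_mid (a point): centre (half-way up) of one of three outwardly identical sealed valve bodies: upright hollow metal block, 66 mm along its x, 42 mm along its y, 78 mm tall (z), flat sides, dark cover with 3 mm bolt heads on top, 0.3 to 0.55 kg (differs at random). One of the three, by chance, holds a loose steel roller (32 mm across, 200 g) that rolls up to 28 mm along the body's x on the flat inner floor when tipped by 15 degrees or jolted
- valve_b_mid (a point): as valve_a_mid, for the second body
- valve_c_mid (a point): as valve_a_mid, for the third body
- carrier_floor (a point): centre of the fixed carrier's floor, 8 mm above the bench; base 86 mm (x) by 176 mm (y). Three cells at y -55, 0, +55 mm, a valve body in each, its x along the carrier's x. Cells are 50 mm wide between dividers 5 mm thick, 52 mm long in x, 72 mm tall, so only the bodies' ends (66 mm apart) can be gripped; ends open but for lips 8 mm high, 76 mm apart
- stand_floor (a point): centre of the fixed reject stand's floor, 6 mm above the bench; base 106 mm (x) by 74 mm (y). End plates 90 mm tall above the floor, 66 mm wide, 5 mm thick, 82 mm apart inside along its x; side lips 10 mm high, 58 mm apart inside along its y, open above
- tin_mid (a point): bystander: centre, half-way up, of a closed tin, 86 mm across, 100 mm tall, standing beside the stand
- jar_mid (a point): bystander: centre, half-way up, of a closed jar, 62 mm across, 85 mm tall, standing beyond the carrier's +x side
- spanner: bystander: spanner lying flat on the bench, about 180 mm long, 35 mm wide, 8 mm thick; its x axis runs along it; origin on its underside
- brush: bystander: brush lying on the bench beyond the stand's +x end, 200 mm long, 42 mm wide, 20 mm thick; its x axis runs along it; origin on its underside

How it is judged:
On the way:
1. the body with the roller is held clear of the carrier floor (by 10 mm or more) and shaken or rocked so that the roller runs to one end inside (((distance between slug_c0 and valve_a_mid below 0.035 m and z of valve_a_mid in the frame of carrier_floor above 0.049 m and contact force between the fingers and valve_a above 1 N and (x of slug_c0 in the frame of valve_a_mid above 0.009 m or x of slug_c0 in the frame of valve_a_mid below -0.009 m)) or (distance between slug_c0 and valve_b_mid below 0.035 m and z of valve_b_mid in the frame of carrier_floor above 0.049 m and contact force between the fingers and valve_b above 1 N and (x of slug_c0 in the frame of valve_b_mid above 0.009 m or x of slug_c0 in the frame of valve_b_mid below -0.009 m)) or (distance between slug_c0 and valve_c_mid below 0.035 m and z of valve_c_mid in the frame of carrier_floor above 0.049 m and contact force between the fingers and valve_c above 1 N and (x of slug_c0 in the frame of valve_c_mid above 0.009 m or x of slug_c0 in the frame of valve_c_mid below -0.009 m)))), for 0.02 s.
At the end, for the whole second after the job is handed in: The body with the roller stands at rest on the stand floor (5 mm), upright (0.08 rad), centred within 10 mm, long side within 0.3 rad of the stand's x; the two sound ones stand at rest and upright on the carrier floor, within 20 mm of their starts (((distance between slug_c0 and valve_a_mid below 0.035 m and x of valve_a_mid in the frame of stand_floor between -0.01 and 0.01 m and y of valve_a_mid in the frame of stand_floor between -0.01 and 0.01 m and z of valve_a_mid in the frame of stand_floor between 0.034 and 0.044 m and angle between the x axis of valve_a_mid and the x axis of stand_floor, either way round below 0.3 rad and distance of each of valve_b_mid, valve_c_mid from where it was at the start of the episode below 0.02 m and horizontal distance between each of valve_b_mid, valve_c_mid and carrier_floor below 0.08 m and z of valve_b_mid in the frame of carrier_floor between 0.034 and 0.044 m and z of valve_c_mid in the frame of carrier_floor between 0.034 and 0.044 m and angle between each of valve_a_mid, valve_b_mid, valve_c_mid's own z axis and vertical below 0.08 rad and linear speed of each of valve_a, valve_b, valve_c below 0.02 m/s) or (distance between slug_c0 and valve_b_mid below 0.035 m and x of valve_b_mid in the frame of stand_floor between -0.01 and 0.01 m and y of valve_b_mid in the frame of stand_floor between -0.01 and 0.01 m and z of valve_b_mid in the frame of stand_floor between 0.034 and 0.044 m and angle between the x axis of valve_b_mid and the x axis of stand_floor, either way round below 0.3 rad and distance of each of valve_a_mid, valve_c_mid from where it was at the start of the episode below 0.02 m and horizontal distance between each of valve_a_mid, valve_c_mid and carrier_floor below 0.08 m and z of valve_a_mid in the frame of carrier_floor between 0.034 and 0.044 m and z of valve_c_mid in the frame of carrier_floor between 0.034 and 0.044 m and angle between each of valve_a_mid, valve_b_mid, valve_c_mid's own z axis and vertical below 0.08 rad and linear speed of each of valve_a, valve_b, valve_c below 0.02 m/s) or (distance between slug_c0 and valve_c_mid below 0.035 m and x of valve_c_mid in the frame of stand_floor between -0.01 and 0.01 m and y of valve_c_mid in the frame of stand_floor between -0.01 and 0.01 m and z of valve_c_mid in the frame of stand_floor between 0.034 and 0.044 m and angle between the x axis of valve_c_mid and the x axis of stand_floor, either way round below 0.3 rad and distance of each of valve_a_mid, valve_b_mid from where it was at the start of the episode below 0.02 m and horizontal distance between each of valve_a_mid, valve_b_mid and carrier_floor below 0.08 m and z of valve_a_mid in the frame of carrier_floor between 0.034 and 0.044 m and z of valve_b_mid in the frame of carrier_floor between 0.034 and 0.044 m and angle between each of valve_a_mid, valve_b_mid, valve_c_mid's own z axis and vertical below 0.08 rad and linear speed of each of valve_a, valve_b, valve_c below 0.02 m/s))); the robot touches nothing.
It fails at once if the tin, jar, spanner or brush is moved by more than 25 mm (distance of any of tin_mid, jar_mid, spanner, brush from where it was at the start of the episode above 0.025 m).
It fails at once if a valve body is shaken or swung violently or dropped (faster than 1.2 m/s) (linear speed of any of valve_a, valve_b, valve_c above 1.2 m/s).
It fails at once if a valve body is let go and dropped into the stand from more than 12 mm above its floor ((horizontal distance between valve_a_mid and stand_floor below 0.03 m and contact force between the fingers and valve_a below 0.1 N and z of valve_a_mid in the frame of stand_floor above 0.051 m) or (horizontal distance between valve_b_mid and stand_floor below 0.03 m and contact force between the fingers and valve_b below 0.1 N and z of valve_b_mid in the frame of stand_floor above 0.051 m) or (horizontal distance between valve_c_mid and stand_floor below 0.03 m and contact force between the fingers and valve_c below 0.1 N and z of valve_c_mid in the frame of stand_floor above 0.051 m)).
It also fails if it takes over 72 s, if anything falls off the work surface, if the arm or the gripper's body presses on something with over 40 N, if the wrist force passes 120 N, or if a joint passes its speed limit or range.

## Working session

There is one attempt and no reset: what is moved stays moved. The work goes in short steps, Python scripts to look and compute and a tool call to move; the robot and the scene stay as the last step left them, time stands still between calls to the robot, and variables do not carry over. Pictures are saved under pics/ and viewed, and the job is handed in when it is done.

Besides the shell and the picture viewer there is one more tool, called after "Request:" as name(argument=value, ...), one argument or row to a line, values as JSON. step_arm: Moves the arm, as the interface text tells. Its arguments: {"type":"object","properties":{"moves":{"type":"array","items":{"type":"array","items":{"type":"number"}}},"newtons":{"type":"number"}},"required":["moves"]}

```bash
ls; mkdir -p pics; python3 - <<'E'
from station import ctrl
import cv2,pickle
o=ctrl.get_obs()
for k,v in o.items(): print(k,v)
P={}
for n in ("scene","top"):
    p=ctrl.get_image(n); P[n]=p
    cv2.imwrite(f"pics/{n}0.png",p["color"][:,:,::-1])
    print(n,p["camera_matrix"],p["R"],p["t"],p.get("shot"))
    for q in ("valve_a_mid","carrier_floor","stand_floor","tin_mid","jar_mid","spanner","brush"):
        try: print(q,[( [round(x) for x in d["bbox"]],round(d["p"],2)) for d in ctrl.spot_in(p,q)[:5]])
        except Exception as e: print(q,e)
pickle.dump(P,open("p0.pkl","wb"))
E
```

```text
pics
t 0.0
q [ 1.02896862e+00  5.33809880e-02  1.61433245e+00 -4.39742646e-06
  1.47598720e+00 -1.18991187e-01]
dq [ 0.00290653 -0.00013723  0.00069377 -0.00042126  0.00108489 -0.00072898]
effort [-1.17653258e-04 -3.93684053e+01 -3.70173526e+01 -2.41246507e-04
  7.21282893e-03 -3.72272530e-05]
tool_pos [0.2561332  0.56940821 0.23002509]
tool_rot [-0.65910952 -3.07097683  0.00313366]
contact_force [0.01479688 0.12039908 0.79272396]
wrist_torque [ 0.0185997  -0.03833133 -0.00657591]
opening 0.08559948223943693
scene [[464.81626309   0.         276.40812523]
 [  0.         464.81626309 207.61343603]
 [  0.           0.           1.        ]] [[-0.18355512  0.98291909  0.01332563]
 [ 0.69581173  0.13949099 -0.7045483 ]
 [-0.69437278 -0.12005132 -0.70953092]] [ 0.13095835 -0.34285696  1.4313854 ] 1
valve_a_mid [([177, 160, 212, 210], 0.82)]
carrier_floor [([160, 174, 240, 221], 0.89), ([133, 192, 166, 241], 0.57)]
stand_floor [([388, 182, 425, 253], 0.75)]
tin_mid []
jar_mid [([129, 193, 168, 241], 0.6)]
spanner [([251, 172, 318, 190], 0.69)]
brush [([343, 263, 445, 282], 0.94), ([160, 155, 193, 200], 0.5)]
top [[394.5170394    0.         274.14160025]
 [  0.         394.5170394  207.86285312]
 [  0.           0.           1.        ]] [[-0.01863228 -0.99964241  0.01918062]
 [-0.99727192  0.0172108  -0.0717809 ]
 [ 0.07142512 -0.02046574 -0.99723598]] [-0.01747772  0.57366759  0.85286529] 2
valve_a_mid [([354, 218, 385, 252], 0.64), ([241, 274, 322, 292], 0.15)]
carrier_floor [([324, 206, 406, 265], 0.82), ([120, 211, 172, 259], 0.69)]
stand_floor [([122, 212, 170, 258], 0.88), ([241, 272, 319, 293], 0.63)]
tin_mid [([183, 206, 225, 251], 0.56)]
jar_mid [([376, 167, 417, 200], 0.95)]
spanner [([241, 272, 323, 293], 0.92), ([319, 206, 407, 264], 0.59)]
brush [([112, 164, 202, 194], 0.73)]
```

View pics/scene0.png

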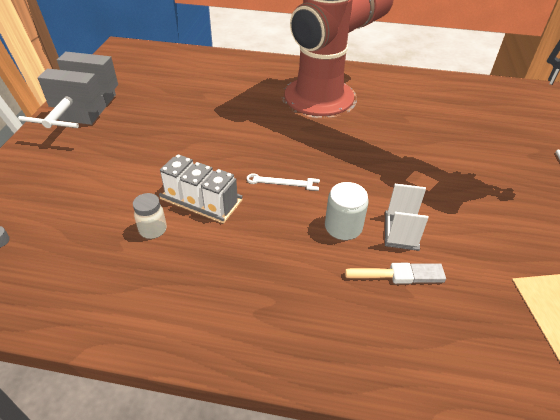

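View pics/top0.png

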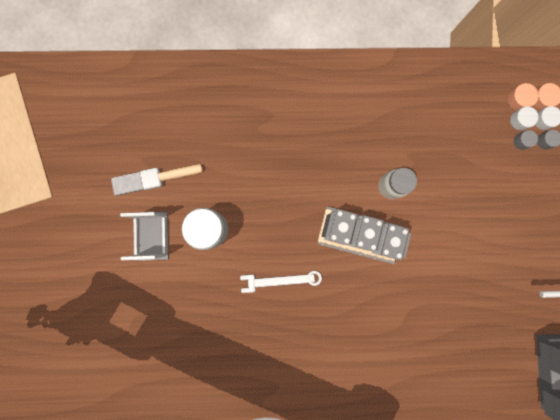

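```bash
python3 - <<'E'
import pickle,cv2
P=pickle.load(open("p0.pkl","rb"))
a=P["top"]["color"][:,:,::-1]
cv2.imwrite("pics/topcar.png",cv2.resize(a[195:275,310:420],None,fx=7,fy=7,interpolation=cv2.INTER_CUBIC))
cv2.imwrite("pics/topst.png",cv2.resize(a[195:275,100:210],None,fx=7,fy=7,interpolation=cv2.INTER_CUBIC))
a=P["scene"]["color"][:,:,::-1]
cv2.imwrite("pics/sccar.png",cv2.resize(a[150:230,150:260],None,fx=7,fy=7,interpolation=cv2.INTER_CUBIC))
cv2.imwrite("pics/scst.png",cv2.resize(a[175:275,350:460],None,fx=6,fy=6,interpolation=cv2.INTER_CUBIC))
E
```

```text
(no output)
```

View crops.

View pics/topcar.png

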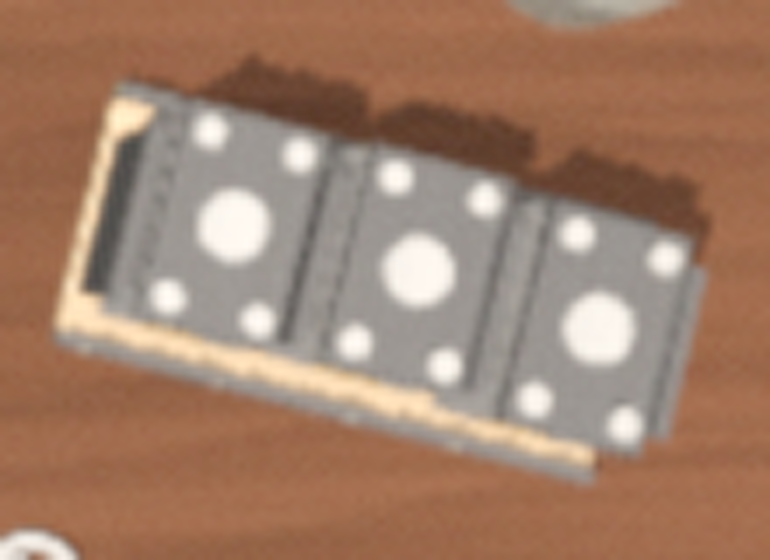

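View pics/sccar.png

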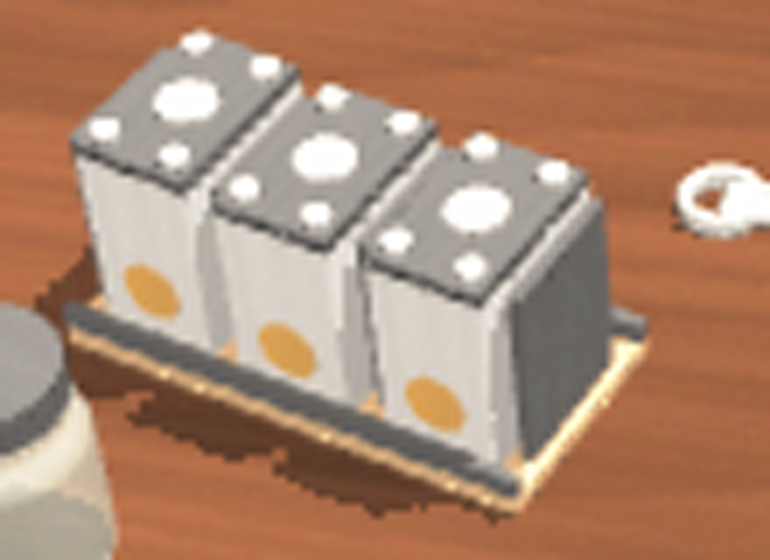

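View pics/topst.png

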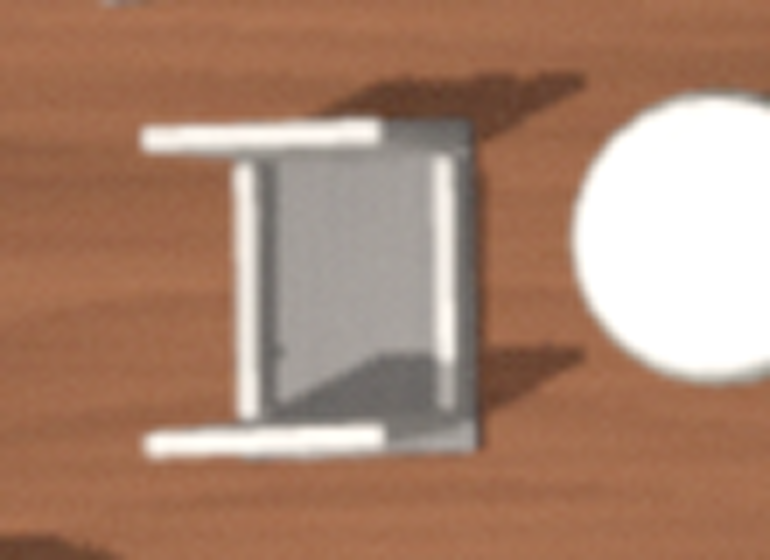

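View pics/scst.png

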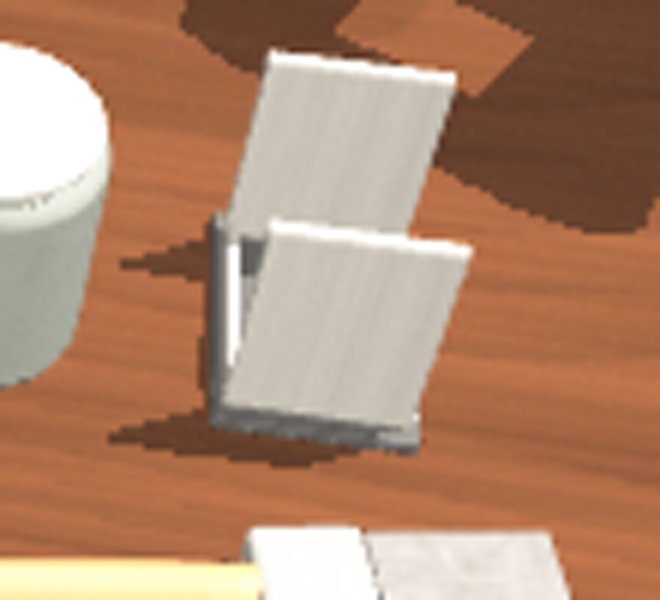

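```bash
cat > h.py <<'E'
import numpy as np,cv2,pickle
def Pm(p): return p["camera_matrix"]@np.c_[p["R"],p["t"]]
def un(pts,s,off): return (np.array(pts,float)+.5)/s-.5+np.array(off)
def tri(A,B,a,b):
    X=cv2.triangulatePoints(Pm(A),Pm(B),a.T.astype(float),b.T.astype(float)); return (X[:3]/X[3]).T
def proj(p,X):
    c=np.asarray(X)@p["R"].T+p["t"]; u=c@p["camera_matrix"].T; return u[:,:2]/u[:,2:]
def ray(p,uv,z):
    d=p["R"].T@np.linalg.solve(p["camera_matrix"],[uv[0],uv[1],1]); C=-p["R"].T@p["t"]
    return C+d*(z-C[2])/d[2]
E
python3 - <<'E'
from h import *
P=pickle.load(open("p0.pkl","rb")); T,S=P["top"],P["scene"]
np.set_printoptions(precision=4,suppress=True)
t=un([(599,329),(577,232),(666,258),(534,401),(625,425),(419,271),(396,177),(485,199),(354,342),(445,366),(234,226),(210,131),(300,156),(168,297),(259,322)],7,(310,195))
s=un([(186,100),(175,155),(105,128),(266,66),(197,41),(325,157),(317,213),(245,187),(404,122),(331,97),(478,209),(471,267),(397,239),(555,172),(482,147)],7,(150,150))
X=tri(T,S,t,s); print(X)
print(np.linalg.norm(proj(T,X)-t,axis=1).max(),np.linalg.norm(proj(S,X)-s,axis=1).max())
c=X.reshape(3,5,3)
for b in c:
    ctr=b[1:].mean(0); ex=(b[1]+b[2]-b[3]-b[4])/2; ey=(b[1]+b[3]-b[2]-b[4])/2
    print("body",ctr,b[0],np.linalg.norm(ex),np.linalg.norm(ey),"yaw",np.degrees(np.arctan2(ex[1],ex[0])),np.degrees(np.arctan2(-ey[0],ey[1])))
    for z in (.086,.089):
      print('  top-ray',z,np.mean([ray(T,u,z) for u in proj(T,b[1:])],0),'scene-ray',np.mean([ray(S,u,z) for u in proj(S,b[1:])],0))
t=un([(142,138),(382,130),(145,445),(385,436)],7,(100,195))
s=un([(470,247),(272,225),(457,78),(270,57)],6,(350,175))
X=tri(T,S,t,s);print(X,X.mean(0)); print(np.linalg.norm(proj(T,X)-t,axis=1),np.linalg.norm(proj(S,X)-s,axis=1))
for a,b in((0,1),(2,3),(0,2),(1,3)): print(np.linalg.norm(X[a]-X[b]), np.degrees(np.arctan2(*(X[a]-X[b])[1::-1])))
print('bbox jar top',ray(T,((376+417)/2,183),.04),'tin',ray(T,(203,229),.1),'spanner',ray(T,(241,283),0),ray(T,(321,278),0),'brush',ray(T,(112,186),0),ray(T,(202,169),0))
E
```

```text
[[ 0.4954 -0.273   0.0895]
 [ 0.5236 -0.2669  0.091 ]
 [ 0.5157 -0.2929  0.0911]
 [ 0.4749 -0.2526  0.0907]
 [ 0.4675 -0.2788  0.0911]
 [ 0.5132 -0.2207  0.0892]
 [ 0.5406 -0.2146  0.0905]
 [ 0.5337 -0.2403  0.0908]
 [ 0.4929 -0.2006  0.0904]
 [ 0.4855 -0.2272  0.0904]
 [ 0.5272 -0.1667  0.0889]
 [ 0.555  -0.1606  0.0904]
 [ 0.5473 -0.1866  0.0904]
 [ 0.5069 -0.1468  0.0904]
 [ 0.4992 -0.173   0.0898]]
0.5671607289868432 0.37062366115953627
body [ 0.4954 -0.2728  0.091 ] [ 0.4954 -0.273   0.0895] 0.050452592740249935 0.027205727379219252 yaw -16.307245008750165 -16.424898770881402
  top-ray 0.086 [ 0.4954 -0.2744  0.086 ] scene-ray [ 0.4899 -0.2754  0.086 ]
  top-ray 0.089 [ 0.4954 -0.2734  0.089 ] scene-ray [ 0.4933 -0.2738  0.089 ]
body [ 0.5132 -0.2206  0.0905] [ 0.5132 -0.2207  0.0892] 0.0498365054674291 0.027119390787528425 yaw -15.79108923675855 -15.263026364811799
  top-ray 0.086 [ 0.5132 -0.2218  0.086 ] scene-ray [ 0.5083 -0.2227  0.086 ]
  top-ray 0.089 [ 0.5132 -0.221   0.089 ] scene-ray [ 0.5116 -0.2213  0.089 ]
body [ 0.5271 -0.1668  0.0903] [ 0.5272 -0.1667  0.0889] 0.050006594223791015 0.027263287313372738 yaw -15.973965186721042 -16.5597618921776
  top-ray 0.086 [ 0.5272 -0.1676  0.086 ] scene-ray [ 0.5225 -0.1684  0.086 ]
  top-ray 0.089 [ 0.5271 -0.167   0.089 ] scene-ray [ 0.5257 -0.1672  0.089 ]
[[0.5601 0.2817 0.0991]
 [0.5613 0.2154 0.0973]
 [0.4729 0.281  0.0973]
 [0.4741 0.2144 0.0964]] [0.5171 0.2481 0.0975]
[0.3377 0.311  0.1905 0.2411] [0.2464 0.2237 0.1298 0.1619]
0.066334721038586 90.97731033578084
0.06661749279257716 90.95998044442184
0.08722864997515145 0.4505486222265736
0.08723282345711546 0.6481951077944736
bbox jar top [ 0.6218 -0.2962  0.04  ] tin [0.5277 0.1168 0.1   ] spanner [0.4078 0.0489 0.    ] [ 0.4152 -0.1304  0.    ] brush [0.6306 0.3371 0.    ] [0.6662 0.1343 0.    ]
```

Request:
step_arm(
  moves=[
    [1,0.019,-0.053,0,-6],
    [1,0.019,-0.053,0,-6],
    [1,0.019,-0.053,0,-6],
    [1,0.019,-0.053,0,-6],
    [1,0.019,-0.053,0,-6],
    [1,0.019,-0.053,0,-6],
    [1,0.019,-0.053,0,-6],
    [1,0.019,-0.053,0,-6],
    [1,0.019,-0.053,0,-6],
    [1,0.019,-0.053,0,-6],
    [1,0.019,-0.053,0,-6],
    [1,0.019,-0.053,0,-6],
    [1,0.019,-0.053,0,-6],
  ],
  newtons=60,
)

```text
t: 2.42
tool_pos: [0.5072, -0.1384, 0.2345]
tool_rot: [2.474, 1.918, 0.01]
contact_force: [1.0, 0.5, 0.1]
opening: 0.0853
```

Request:
step_arm(
  moves=[
    [1,0.012,-0.02,0,-1],
    [1,0.007,-0.009,-0.01,-0.6],
    [1,0,0,-0.045,0],
    [1,0,0,-0.02,0],
    [1,0,0,0,0],
  ],
)

```text
t: 3.05
tool_pos: [0.5267, -0.1705, 0.1562]
tool_rot: [2.506, 1.877, 0.01]
contact_force: [0.8, -0.2, 1.1]
opening: 0.0856
```

```bash
cat >> h.py <<'E'
from scipy.spatial.transform import Rotation as Ro
def st():
    from station import ctrl
    o=ctrl.get_obs(); R=Ro.from_rotvec(o["tool_rot"]).as_matrix()
    np.set_printoptions(precision=4,suppress=True)
    print("t",round(o["t"],2),"p",o["tool_pos"],"yaw",np.degrees(np.arctan2(R[1,1],R[0,1])),"zax",R[:,2],"F",o["contact_force"],"M",o["wrist_torque"],"open",o["opening"]); return o
E
python3 -c "
from h import *
st()"
```

```text
t 3.05 p [ 0.5267 -0.1705  0.1562] yaw -16.34351156236566 zax [ 0.0112 -0.0045 -0.9999] F [ 0.7916 -0.1503  1.0549] M [ 0.0028 -0.0132  0.0251] open 0.08558479984638685
```

Request:
step_arm(
  moves=[
    [1,0,0.003,-0.04,0],
    [1,0,0,-0.04,0],
    [1,0,0,-0.03,0],
    [1,0,0,0,0],
  ],
)

```text
t: 3.55
tool_pos: [0.5292, -0.1659, 0.0482]
tool_rot: [2.498, 1.878, 0.016]
contact_force: [-0.6, 0.0, 0.6]
opening: 0.0851
```

```bash
python3 -c "
from h import *
st()
from station import ctrl
p=ctrl.get_image('scene');cv2.imwrite('pics/s1.png',cv2.resize(p['color'][110:250,110:290,::-1],None,fx=4,fy=4))"
```

```text
t 3.55 p [ 0.5292 -0.1659  0.0482] yaw -16.13085682894251 zax [ 0.0181 -0.0073 -0.9998] F [-0.5968  0.044   0.6373] M [ 0.0011 -0.012  -0.0378] open 0.08510893155377966
```

View pics/s1.png

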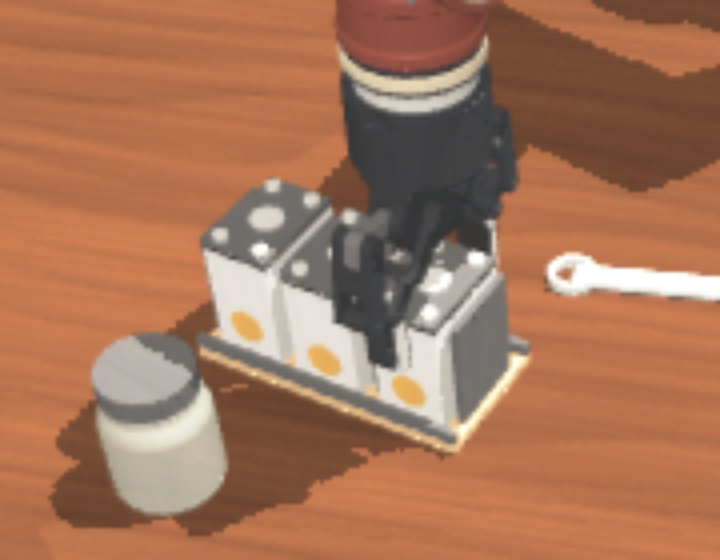

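```bash
python3 -c "
from h import *
P=pickle.load(open('p0.pkl','rb'));S=P['scene']
c=np.array([.5268,-.167]);ax=np.array([.961,-.276]);ay=np.array([.276,.961])
for d in (.033,.0475):
  for e in (-.021,-.011,0,.011,.021):
    q=c+ax*d+ay*e
    print(d,e,((proj(S,[[*q,.058],[*q,.086]])-[110,110]+.5)*4-.5).round(0).tolist())
"
```

```text
0.033 -0.021 [[374.0, 344.0], [368.0, 307.0]]
0.033 -0.011 [[389.0, 350.0], [384.0, 313.0]]
0.033 0 [[406.0, 356.0], [401.0, 319.0]]
0.033 0.011 [[423.0, 363.0], [419.0, 325.0]]
0.033 0.021 [[438.0, 369.0], [435.0, 331.0]]
0.0475 -0.021 [[359.0, 360.0], [354.0, 323.0]]
0.0475 -0.011 [[374.0, 366.0], [369.0, 329.0]]
0.0475 0 [[391.0, 373.0], [387.0, 335.0]]
0.0475 0.011 [[409.0, 379.0], [404.0, 342.0]]
0.0475 0.021 [[424.0, 385.0], [420.0, 348.0]]
```

Request:
step_arm(
  moves=[
    [0.5,-0.001,0,-0.003,0],
    [0.5,0,0,0,0],
    [0.5,0,0,0,0],
    [0.5,0,0,0,0],
  ],
)

```text
t: 4.1
tool_pos: [0.5303, -0.1666, 0.0501]
tool_rot: [2.493, 1.875, 0.02]
contact_force: [0.7, -0.3, -5.0]
opening: 0.065
```

```bash
python3 -c "
from h import *
st()"
```

```text
t 4.1 p [ 0.5303 -0.1666  0.0501] yaw -16.091666108197526 zax [ 0.0236 -0.01   -0.9997] F [ 0.6827 -0.2684 -4.9926] M [-0.0023  0.0013  0.0276] open 0.06496842720510394
```

Request:
step_arm(
  moves=[
    [0.5,0,0,0.02,0],
    [0.5,0,0,0.03,0],
    [0.5,0,0,0.04,0],
    [0.5,0,0,0.03,0],
    [0.5,0,0,0,0],
    [0.5,0,0,0,0],
  ],
)

```text
t: 4.85
tool_pos: [0.5301, -0.1665, 0.1777]
tool_rot: [2.491, 1.873, 0.023]
contact_force: [-0.4, -0.2, -5.4]
opening: 0.0652
```

```bash
python3 -c "
from h import *
st()"
```

```text
t 4.85 p [ 0.5301 -0.1665  0.1777] yaw -16.111127820503278 zax [ 0.0272 -0.0112 -0.9996] F [-0.4171 -0.2391 -5.4006] M [ 0.044 -0.012 -0.024] open 0.06516301972826961
```

Request:
step_arm(
  moves=[
    [0.5,0.048,-0.0138,0,0],
    [0.5,0,0,0,0],
    [0.5,0,0,0,0],
    [0.5,0,0,0,0],
  ],
)

```text
t: 5.35
tool_pos: [0.5741, -0.1784, 0.1686]
tool_rot: [2.501, 1.881, 0.012]
contact_force: [0.7, 1.1, -4.5]
opening: 0.0653
```

```bash
python3 -c "
from h import *
st()"
```

```text
t 5.35 p [ 0.5741 -0.1784  0.1686] yaw -16.126433194447948 zax [ 0.0135 -0.0051 -0.9999] F [ 0.6764  1.145  -4.5114] M [-0.0028  0.0162  0.0211] open 0.06534470988690982
```

Request:
step_arm(
  moves=[
    [0.5,-0.048,0.0138,0,0],
    [0.5,0,0,0,0],
    [0.5,0,0,0,0],
    [0.5,0,0,0,0],
  ],
)

```text
t: 5.85
tool_pos: [0.5225, -0.1633, 0.1663]
tool_rot: [2.504, 1.882, 0.009]
contact_force: [0.4, -0.7, -4.8]
opening: 0.0652
```

```bash
python3 -c "
from h import *
st()"
```

```text
t 5.85 p [ 0.5225 -0.1633  0.1663] yaw -16.138593306659896 zax [ 0.0102 -0.0036 -0.9999] F [ 0.4318 -0.7348 -4.7705] M [-0.0359 -0.0079 -0.0264] open 0.06518687993437382
```

Request:
step_arm(
  moves=[
    [0.5,0,0,0,0],
  ],
)

```text
t: 5.98
tool_pos: [0.5233, -0.1637, 0.167]
tool_rot: [2.503, 1.881, 0.01]
contact_force: [-0.6, -0.6, -4.4]
opening: 0.0653
```

```bash
python3 -c "
from h import *
st()"
```

```text
t 5.97 p [ 0.5233 -0.1637  0.167 ] yaw -16.140401994992914 zax [ 0.0115 -0.0042 -0.9999] F [-0.6482 -0.6247 -4.4373] M [ 0.0113 -0.0071  0.0102] open 0.06528929914525318
```

```bash
cat >> h.py <<'E'
def avg(n=10,y=-16.1):
    from station import ctrl
    F=[];M=[]
    for i in range(n):
        ctrl.get_image("top"); o=ctrl.get_obs(); F.append(o["contact_force"]);M.append(o["wrist_torque"])
    F=np.array(F);M=np.array(M);a=np.radians(y);ay=np.array([-np.sin(a),np.cos(a),0]);ax=np.array([np.cos(a),np.sin(a),0])
    st()
    print("Fz %.3f+-%.3f  M.ay %.4f+-%.4f  M.ax %.4f"%(F[:,2].mean(),F[:,2].std()/n**.5,(M@ay).mean(),(M@ay).std()/n**.5,(M@ax).mean()))
E
python3 -c "
from h import *
avg()"
```

```text
t 6.47 p [ 0.5225 -0.1633  0.1662] yaw -16.138703219814502 zax [ 0.0101 -0.0035 -0.9999] F [-0.4931 -0.2229 -5.0741] M [0.0265 0.012  0.0026] open 0.06504983686305157
Fz -4.827+-0.058  M.ay 0.0176+-0.0096  M.ax -0.0008
```

Request:
step_arm(
  moves=[
    [0.5,0.055,-0.016,0,0],
    [0.5,0.055,-0.016,0,0],
    [0.5,-0.02,0.006,0,0],
    [0.5,0,0,0,0],
    [0.5,0,0,0,0],
  ],
)

```text
t: 7.1
tool_pos: [0.6124, -0.189, 0.1572]
tool_rot: [-2.509, -1.885, 0.002]
contact_force: [-0.7, 0.3, -4.8]
opening: 0.0652
```

```bash
python3 -c "
from h import *
avg()"
```

```text
t 7.6 p [ 0.6124 -0.1889  0.1577] yaw -16.148673333940057 zax [-0.0022  0.0016 -1.    ] F [ 0.574   0.8164 -5.4196] M [-0.0304 -0.0386  0.02  ] open 0.06523548002695166
Fz -4.917+-0.097  M.ay 0.0035+-0.0070  M.ax -0.0070
```

Request:
step_arm(
  moves=[
    [0.5,-0.055,0.016,0,0],
    [0.5,-0.055,0.016,0,0],
    [0.5,0.02,-0.006,0,0],
    [0.5,0,0,0,0],
    [0.5,0,0,0,0],
  ],
)

```text
t: 8.22
tool_pos: [0.5146, -0.1598, 0.1523]
tool_rot: [-2.502, -1.881, 0.009]
contact_force: [-0.3, 0.2, -4.8]
opening: 0.065
```

```bash
python3 -c "
from h import *
avg()"
```

```text
t 8.72 p [ 0.5151 -0.1601  0.1524] yaw -16.14724970083152 zax [-0.0107  0.0053 -0.9999] F [ 0.3554  0.6074 -4.2734] M [-0.0039 -0.0615  0.0238] open 0.06530447057395244
Fz -4.801+-0.187  M.ay -0.0396+-0.0110  M.ax 0.0104
```

Request:
step_arm(
  moves=[
    [0.5,0.055,-0.016,0,0],
    [0.5,0.055,-0.016,0.002,0],
    [0.5,-0.03,0.009,0.008,0],
    [0.5,0,0,0,0],
    [0.5,0,0,0,0],
  ],
)

```text
t: 9.35
tool_pos: [0.5944, -0.1825, 0.1508]
tool_rot: [-2.49, -1.871, 0.023]
contact_force: [-1.4, 0.0, -4.9]
opening: 0.0651
```

```bash
python3 -c "
from h import *
avg(14)"
```

```text
t 10.05 p [ 0.5944 -0.1824  0.1513] yaw -16.153168401997785 zax [-0.0279  0.0127 -0.9995] F [ 0.0953 -0.7528 -5.187 ] M [-0.0216 -0.0465 -0.061 ] open 0.06533962610924864
Fz -5.054+-0.126  M.ay -0.0473+-0.0081  M.ax -0.0066
```

Request:
step_arm(
  moves=[
    [0.5,-0.055,0.016,0,0],
    [0.5,-0.055,0.016,0.002,0],
    [0.5,0.03,-0.009,0.008,0],
    [0.5,0,0,0,0],
    [0.5,0,0,0,0],
  ],
)

```text
t: 10.68
tool_pos: [0.5028, -0.1545, 0.1519]
tool_rot: [-2.477, -1.862, 0.036]
contact_force: [-0.3, -0.7, -5.1]
opening: 0.065
```

```bash
python3 -c "
from h import *
avg(14)"
```

```text
t 11.38 p [ 0.5034 -0.1548  0.1525] yaw -16.149663359161416 zax [-0.0429  0.0195 -0.9989] F [-0.3547 -0.6715 -3.7612] M [-0.0318 -0.0196  0.0098] open 0.06484097438659718
Fz -5.002+-0.136  M.ay -0.0780+-0.0116  M.ax -0.0176
```

Request:
step_arm(
  moves=[
    [0.5,0.006,-0.002,0.02,0],
    [0.5,0.006,-0.002,0.02,0],
    [0.5,0.006,-0.003,0.02,0],
  ],
)

```text
t: 11.75
tool_pos: [0.5218, -0.1618, 0.2155]
tool_rot: [-2.477, -1.861, 0.036]
contact_force: [-0.1, 0.3, -4.8]
opening: 0.0652
```

```bash
python3 -c "
from h import *
o=st();print(o['q'])"
```

```text
t 11.75 p [ 0.5218 -0.1618  0.2155] yaw -16.145272732077565 zax [-0.0443  0.0202 -0.9988] F [-0.1426  0.2873 -4.8297] M [-0.0443 -0.0434  0.0129] open 0.06519568446415556
[-0.4367 -0.0921  1.7827 -0.0004  1.4997 -0.1547]
```

Request:
step_arm(
  moves=[
    [0.5,0,0,0,0],
    [0.5,0,0,0,0],
    [0.5,0,0,0,0],
  ],
)

```text
t: 12.12
tool_pos: [0.5238, -0.1627, 0.2194]
tool_rot: [-2.481, -1.865, 0.032]
contact_force: [0.5, 0.0, -4.3]
opening: 0.0654
```

```bash
python3 -c "
from h import *
o=st();print(o['q'])"
```

```text
t 12.12 p [ 0.5238 -0.1627  0.2194] yaw -16.146779335901545 zax [-0.0388  0.0176 -0.9991] F [ 0.4844  0.0476 -4.272 ] M [-0.0556 -0.0544 -0.0296] open 0.06536454492225283
[-0.4366 -0.0936  1.7775 -0.0004  1.5004 -0.1546]
```

Request:
step_arm(
  moves=[
    [0.5,0,0,-0.02,0],
    [0.5,0,0,-0.02,0],
    [0.5,0,0,-0.02,0],
  ],
)

```text
t: 12.5
tool_pos: [0.5228, -0.1622, 0.1544]
tool_rot: [-2.48, -1.864, 0.033]
contact_force: [0.2, 0.3, -4.2]
opening: 0.0651
```

```bash
python3 -c "
from h import *
o=st();print(o['q'])"
```

```text
t 12.5 p [ 0.5228 -0.1622  0.1544] yaw -16.14571653386153 zax [-0.0401  0.0183 -0.999 ] F [ 0.194   0.349  -4.1942] M [-0.06   -0.1234  0.0164] open 0.06506889430756202
[-0.4366 -0.0425  1.84   -0.0004  1.3881 -0.1546]
```

Request:
step_arm(
  moves=[
    [0.5,0,0,-0.001,0],
    [0.5,0,0,-0.001,0],
    [0.5,0,0,-0.001,0],
    [0.5,0,0,-0.001,0],
    [0.5,0,0,-0.001,0],
    [0.5,0,0,-0.001,0],
    [0.5,0,0,-0.001,0],
    [0.5,0,0,-0.001,0],
    [0.5,0,0,-0.001,0],
    [0.5,0,0,-0.001,0],
  ],
)

```text
t: 13.75
tool_pos: [0.5216, -0.1617, 0.1414]
tool_rot: [-2.478, -1.862, 0.035]
contact_force: [0.1, 0.4, -5.1]
opening: 0.0653
```

```bash
python3 -c "
from h import *
o=st();print(o['q'])"
```

```text
t 13.75 p [ 0.5216 -0.1617  0.1414] yaw -16.14785836060257 zax [-0.0435  0.0199 -0.9989] F [ 0.1206  0.3638 -5.0901] M [-0.0467 -0.0511  0.0832] open 0.06527082926348018
[-0.4366 -0.0302  1.8509 -0.0004  1.3687 -0.1545]
```

```bash
python3 -c "
from h import *
st()
from station import ctrl
p=ctrl.get_image('scene');cv2.imwrite('pics/s2.png',cv2.resize(p['color'][90:250,110:290,::-1],None,fx=4,fy=4))"
```

```text
t 13.75 p [ 0.5216 -0.1617  0.1414] yaw -16.14785836060257 zax [-0.0435  0.0199 -0.9989] F [ 0.1206  0.3638 -5.0901] M [-0.0467 -0.0511  0.0832] open 0.06527082926348018
```

View pics/s2.png

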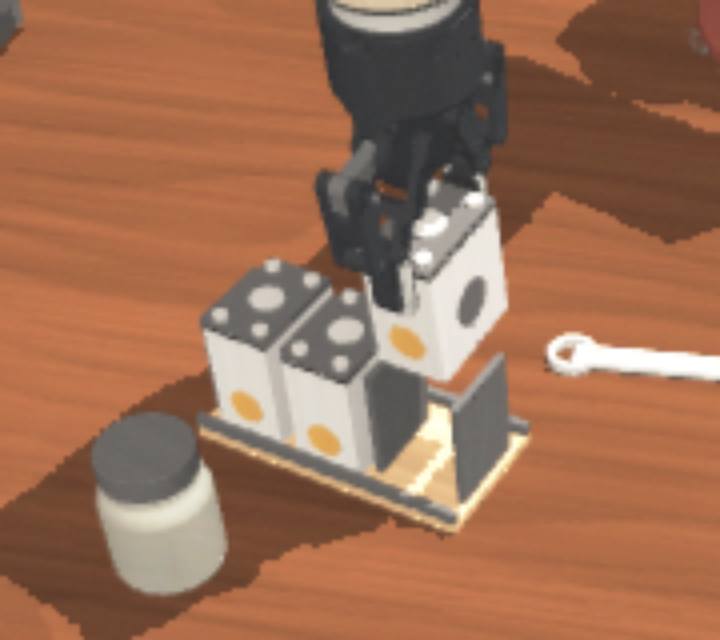

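Request:
step_arm(
  moves=[
    [0.5,0.007,-0.005,0,0],
    [0.5,0,0,-0.02,0],
    [0.5,0,0,0,0],
  ],
)

```text
t: 14.18
tool_pos: [0.5287, -0.1669, 0.1192]
tool_rot: [-2.477, -1.861, 0.036]
contact_force: [-0.5, 0.1, -5.8]
opening: 0.0653
```

```bash
python3 -c "
from h import *
o=st()"
```

```text
t 14.18 p [ 0.5287 -0.1669  0.1192] yaw -16.150672849232667 zax [-0.0447  0.0204 -0.9988] F [-0.469   0.0627 -5.7994] M [ 0.0368 -0.0263  0.0127] open 0.06529240660285096
```

Request:
step_arm(
  moves=[
    [0.5,0,0,-0.03,0],
    [0.5,0,0,-0.02,0],
    [0.5,0,0,-0.008,0],
    [0.5,0,0,0,0],
  ],
)

```text
t: 14.68
tool_pos: [0.5289, -0.167, 0.0595]
tool_rot: [-2.477, -1.861, 0.036]
contact_force: [0.9, 0.2, -4.6]
opening: 0.0652
```

```bash
python3 -c "
from h import *
o=st()"
```

```text
t 14.68 p [ 0.5289 -0.167   0.0595] yaw -16.15137066056144 zax [-0.0446  0.0204 -0.9988] F [ 0.8721  0.2235 -4.6322] M [-0.0203 -0.0623 -0.0003] open 0.06515710032006779
```

Request:
step_arm(
  moves=[
    [0.5,0,0,-0.005,0],
    [0.5,0,0,-0.003,0],
    [0.5,0,0,0,0],
  ],
)

```text
t: 15.05
tool_pos: [0.5304, -0.1676, 0.0533]
tool_rot: [-2.48, -1.863, 0.033]
contact_force: [0.7, -0.0, -4.7]
opening: 0.0649
```

```bash
python3 -c "
from h import *
o=st()"
```

```text
t 15.05 p [ 0.5304 -0.1676  0.0533] yaw -16.147246249566102 zax [-0.0411  0.0187 -0.999 ] F [ 0.7009 -0.0224 -4.6995] M [-0.048  -0.0632 -0.0074] open 0.06490835851585218
```

Request:
step_arm(
  moves=[
    [0.5,0,0,-0.003,0],
    [0.7,0,0,0,0],
    [1,0,0,0,0],
    [1,0,0,0,0],
    [1,0,0,0,0],
  ],
)

```text
t: 15.68
tool_pos: [0.5333, -0.1689, 0.0542]
tool_rot: [-2.484, -1.867, 0.028]
contact_force: [-0.8, -0.1, -0.3]
opening: 0.0852
```

```bash
python3 -c "
from h import *
o=st()"
```

```text
t 15.68 p [ 0.5333 -0.1689  0.0542] yaw -16.147930006755317 zax [-0.0349  0.0159 -0.9993] F [-0.7949 -0.0769 -0.2565] M [-0.0131 -0.0219  0.0164] open 0.08518702613833934
```

Request:
step_arm(
  moves=[
    [1,-0.002,0,0.035,0],
    [1,0,0,0.035,0],
    [1,0,0,0.025,0],
    [1,-0.01,-0.025,0,0],
    [1,-0.01,-0.025,0,0],
    [1,0,0,0,0],
    [1,0,0,0,0],
    [1,0,0,0,0],
  ],
)

```text
t: 16.68
tool_pos: [0.5125, -0.2194, 0.155]
tool_rot: [-2.487, -1.872, 0.024]
contact_force: [-0.1, 0.5, 0.1]
opening: 0.0854
```

```bash
python3 -c "
from h import *
o=st()"
```

```text
t 16.68 p [ 0.5125 -0.2194  0.155 ] yaw -16.061746946154635 zax [-0.0299  0.0141 -0.9995] F [-0.1482  0.4831  0.059 ] M [-0.0526 -0.0339  0.0648] open 0.08542673701620836
```

Request:
step_arm(
  moves=[
    [1,0,-0.002,-0.04,0],
    [1,0,0,-0.04,0],
    [1,0,0,-0.02,0],
    [1,0,0,-0.004,0],
    [0.5,0,0,0,0],
    [0.5,0,0,0,0],
    [0.5,0,0,0,0],
    [0.5,0,0,0,0],
  ],
  newtons=60,
)

```text
t: 17.68
tool_pos: [0.5146, -0.2185, 0.0499]
tool_rot: [-2.485, -1.88, 0.021]
contact_force: [0.7, -1.1, -5.6]
opening: 0.0648
```

```bash
python3 -c "
from h import *
o=st()"
```

```text
t 17.68 p [ 0.5146 -0.2185  0.0499] yaw -15.792721504169245 zax [-0.026   0.0124 -0.9996] F [ 0.7434 -1.0881 -5.6111] M [-0.1359 -0.1266 -0.0155] open 0.0648248035341488
```

Request:
step_arm(
  moves=[
    [0.5,0,0,0.02,0],
    [0.5,0,0,0.04,0],
    [0.5,0,0,0.04,0],
    [0.5,0,0,0.005,0],
    [0.5,0.058,-0.016,0,0],
    [0.5,0.058,-0.016,0,0],
    [0.5,-0.02,0.006,0.004,0],
    [0.5,0,0,0.0,0],
    [0.5,0,0,0,0],
  ],
)

```text
t: 18.8
tool_pos: [0.6033, -0.2396, 0.1446]
tool_rot: [-2.462, -1.861, 0.04]
contact_force: [-1.0, -0.3, -7.3]
opening: 0.0649
```

```bash
python3 -c "
from h import *
avg(10)"
```

```text
t 19.3 p [ 0.6043 -0.2401  0.147 ] yaw -15.809805862105982 zax [-0.0507  0.0266 -0.9984] F [-0.2457 -0.4272 -6.4937] M [ 0.0166 -0.1606  0.0244] open 0.0651378704105569
Fz -6.981+-0.174  M.ay -0.1252+-0.0118  M.ax -0.0082
```

Request:
step_arm(
  moves=[
    [0.5,-0.058,0.016,0,0],
    [0.5,-0.058,0.016,0,0],
    [0.5,0.02,-0.006,0.004,0],
    [0.5,0,0,0,0],
    [0.5,0,0,0,0],
  ],
)

```text
t: 19.92
tool_pos: [0.4987, -0.2096, 0.1436]
tool_rot: [-2.454, -1.855, 0.047]
contact_force: [-0.8, -0.9, -7.9]
opening: 0.0652
```

```bash
python3 -c "
from h import *
avg(10)"
```

```text
t 20.43 p [ 0.4993 -0.2099  0.1439] yaw -15.797572268864366 zax [-0.0629  0.0332 -0.9975] F [ 0.486   0.0203 -7.0993] M [-0.0717 -0.0936 -0.0431] open 0.0650364280734581
Fz -7.115+-0.168  M.ay -0.0940+-0.0071  M.ax -0.0038
```

Request:
step_arm(
  moves=[
    [0.5,0.058,-0.016,0,0],
    [0.5,0.058,-0.016,0,0],
    [0.5,-0.02,0.006,0.004,0],
    [0.5,0,0,0,0],
    [0.5,0,0,0,0],
  ],
)

```text
t: 21.05
tool_pos: [0.5946, -0.2348, 0.1373]
tool_rot: [-2.442, -1.846, 0.058]
contact_force: [-0.4, -0.2, -7.2]
opening: 0.065
```

```bash
python3 -c "
from h import *
avg(10)"
```

```text
t 21.55 p [ 0.5947 -0.2348  0.1381] yaw -15.802699329652595 zax [-0.0772  0.0405 -0.9962] F [ 0.0226  0.0838 -6.9187] M [-0.0165 -0.073   0.0242] open 0.0650515235882713
Fz -6.950+-0.133  M.ay -0.1225+-0.0164  M.ax -0.0143
```

Request:
step_arm(
  moves=[
    [0.5,-0.011,0.01,0.02,0],
    [0.5,-0.011,0.03,0.005,2.8],
    [0.5,-0.011,0.035,0,2.8],
    [0.5,-0.011,0.035,0,2.8],
    [0.5,-0.011,0.035,0,2.8],
    [0.5,-0.011,0.035,0,2.8],
    [0.5,-0.005,0.025,0,2.8],
    [0.5,0,0,0,0],
  ],
)

```text
t: 22.55
tool_pos: [0.5209, -0.0245, 0.1657]
tool_rot: [-2.145, -2.198, 0.07]
contact_force: [0.3, -0.3, -7.3]
opening: 0.0651
```

```bash
python3 -c "
from h import *
avg(4,0)"
```

```text
t 22.75 p [ 0.5216 -0.0268  0.1657] yaw 1.2486695051569574 zax [-0.0812  0.0151 -0.9966] F [ 0.7955  0.288  -8.3997] M [ 0.0132 -0.0722 -0.0155] open 0.06493301074535283
Fz -7.538+-0.312  M.ay -0.1065+-0.0180  M.ax -0.0162
```

Request:
step_arm(
  moves=[
    [0.5,0.06,0,0,0],
    [0.5,0.0,0,0.01,0],
    [0.5,0,0,0.002,0],
  ],
)

```text
t: 23.12
tool_pos: [0.5798, -0.0289, 0.1717]
tool_rot: [-2.147, -2.184, 0.082]
contact_force: [0.8, -0.4, -7.3]
opening: 0.0652
```

```bash
python3 -c "
from h import *
avg(12,1.2)"
```

```text
t 23.73 p [ 0.579  -0.028   0.1714] yaw 1.0847143116657696 zax [-0.093   0.0168 -0.9955] F [-0.0151 -0.4536 -7.0736] M [ 0.0306 -0.1541 -0.0137] open 0.06492925268340077
Fz -7.177+-0.183  M.ay -0.1345+-0.0079  M.ax -0.0093
```

Request:
step_arm(
  moves=[
    [0.5,-0.06,0,0,0],
    [0.5,0.0,0,0.01,0],
    [0.5,0,0,0.002,0],
  ],
)

```text
t: 24.1
tool_pos: [0.5138, -0.0272, 0.1778]
tool_rot: [-2.139, -2.178, 0.091]
contact_force: [0.7, 0.1, -5.5]
opening: 0.0652
```

```bash
python3 -c "
from h import *
avg(12,1.2)"
```

```text
t 24.7 p [ 0.5132 -0.0271  0.1764] yaw 1.1218919703062025 zax [-0.1077  0.0194 -0.994 ] F [ 0.2439  0.3591 -7.3704] M [-0.0266 -0.2049 -0.002 ] open 0.06468478915056874
Fz -7.147+-0.266  M.ay -0.1448+-0.0204  M.ax -0.0147
```

Request:
step_arm(
  moves=[
    [0.5,0.01,0,-0.03,0],
    [0.5,0,0,-0.03,0],
    [0.5,0,0,-0.03,0],
    [0.5,0,0,-0.02,0],
    [0.5,0,0,-0.01,0],
    [0.5,0,0,0,0],
  ],
)

```text
t: 25.45
tool_pos: [0.5251, -0.0274, 0.055]
tool_rot: [-2.139, -2.179, 0.091]
contact_force: [0.0, 0.8, -6.0]
opening: 0.0652
```

```bash
python3 -c "
from h import *
o=st();print(o['q'])"
```

```text
t 25.45 p [ 0.5251 -0.0274  0.055 ] yaw 1.116318127016665 zax [-0.1034  0.0186 -0.9945] F [ 0.0383  0.8355 -5.9943] M [-0.0398 -0.1915  0.0255] open 0.06516748872347755
[-0.1928  0.067   1.913  -0.0016  1.2668 -0.2107]
```

Request:
step_arm(
  moves=[
    [0.5,0,0,-0.006,0],
    [0.5,0,0,-0.003,0],
    [0.5,0,0,-0.003,0],
    [0.5,0,0,-0.003,0],
    [0.5,0,0,-0.002,0],
  ],
)

```text
t: 26.08
tool_pos: [0.528, -0.0278, 0.0442]
tool_rot: [-2.141, -2.181, 0.088]
contact_force: [-6.9, 0.9, 6.6]
opening: 0.065
```

```bash
python3 -c "
from h import *
o=st();print(o['q'])"
```

```text
t 26.07 p [ 0.528  -0.0278  0.0442] yaw 1.1213928717584631 zax [-0.0998  0.0176 -0.9948] F [-6.8628  0.8688  6.6455] M [ 0.0911  1.0389 -0.0136] open 0.06495183486116238
[-0.1925  0.087   1.9126 -0.0019  1.2436 -0.2104]
```

Request:
step_arm(
  moves=[
    [0.5,0.001,0,-0.004,0],
    [0.5,0.001,0,-0.004,0],
    [0.5,0.001,0,-0.004,0],
    [0.5,0.001,0,-0.004,0],
    [0.5,0.001,0,-0.004,0],
  ],
)

```text
t: 26.7
tool_pos: [0.5346, -0.0286, 0.0443]
tool_rot: [-2.135, -2.178, 0.101]
contact_force: [-10.6, 1.0, 15.4]
opening: 0.0648
```

```bash
python3 -c "
from h import *
o=st();print(o['q'])"
```

```text
t 26.7 p [ 0.5346 -0.0286  0.0443] yaw 1.2032543519509091 zax [-0.1108  0.0158 -0.9937] F [-10.6278   0.9749  15.358 ] M [ 0.0801  1.9293 -0.0874] open 0.06475807485938657
[-0.1897  0.1086  1.8894 -0.0057  1.2556 -0.2076]
```

Request:
step_arm(
  moves=[
    [0.5,0,0,0.002,0],
    [0.8,0,0,0,0],
    [1,0,0,0,0],
    [1,0,0,0,0],
  ],
)

```text
t: 27.2
tool_pos: [0.5375, -0.0292, 0.0496]
tool_rot: [-2.139, -2.182, 0.096]
contact_force: [-1.0, -0.4, 0.2]
opening: 0.0857
```

```bash
python3 -c "
from h import *
o=st();print(o['q'])
from station import ctrl
P={}
for n in ('scene','top'):
  P[n]=ctrl.get_image(n);cv2.imwrite('pics/%s3.png'%n,P[n]['color'][:,:,::-1])
"
```

```text
t 27.2 p [ 0.5375 -0.0292  0.0496] yaw 1.196394860830924 zax [-0.1042  0.0143 -0.9944] F [-0.9612 -0.4301  0.2437] M [-0.0008 -0.0899  0.0272] open 0.08573305274544837
[-0.1897  0.1032  1.8848 -0.0058  1.2589 -0.2076]
```

View pics/scene3.png

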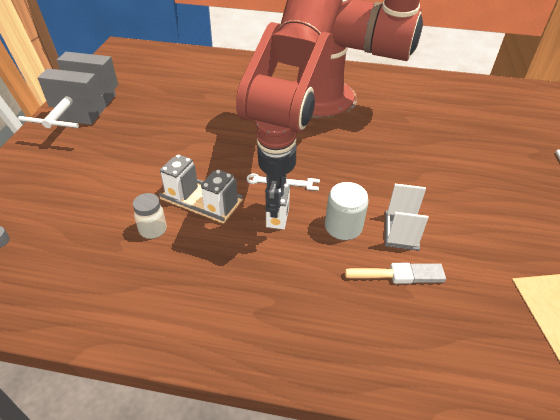

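Request:
step_arm(
  moves=[
    [1,-0.003,0.001,0.03,0],
    [1,0,0,0.04,0],
    [1,0,0,0.04,0],
    [1,0,0,0.03,0],
    [1,0,0,0,0],
  ],
)

```text
t: 27.92
tool_pos: [0.5339, -0.0281, 0.1935]
tool_rot: [-2.139, -2.182, 0.095]
contact_force: [-0.2, -0.6, 0.1]
opening: 0.0855
```

```bash
python3 -c "
from h import *
o=st();print(o['q'])
"
```

```text
t 27.93 p [ 0.5339 -0.0281  0.1935] yaw 1.18778784445387 zax [-0.1038  0.0145 -0.9945] F [-0.249  -0.5506  0.1179] M [-0.021  -0.079  -0.0197] open 0.08552973033963275
[-0.189  -0.0652  1.7967 -0.0053  1.515  -0.2083]
```

Request:
step_arm(
  moves=[
    [1,0,0,0,-10.7],
    [1,0,0,0,-10.7],
    [1,0,0,0,-10.7],
  ],
)

```text
t: 28.3
tool_pos: [0.5327, -0.0276, 0.1896]
tool_rot: [-2.651, -1.487, 0.06]
contact_force: [-0.1, -0.5, -0.3]
opening: 0.0852
```

```bash
python3 -c "
from h import *
o=st();print(o['q'])
"
```

```text
t 28.3 p [ 0.5327 -0.0276  0.1896] yaw -31.359377134774178 zax [-0.0837  0.0694 -0.9941] F [-0.1421 -0.531  -0.2661] M [-0.0426 -0.0434 -0.0241] open 0.08516363915609057
[-0.2176 -0.0759  1.8138  0.0498  1.5008  0.3247]
```

Request:
step_arm(
  moves=[
    [1,0.06,0,0,0],
    [1,0,0,0,0],
    [1,-0.06,0,0,0],
    [1,0,0,0,0],
  ],
)

```text
t: 28.8
tool_pos: [0.5243, -0.0263, 0.1737]
tool_rot: [-2.637, -1.475, 0.089]
contact_force: [0.4, -0.3, 0.9]
opening: 0.0853
```

```bash
python3 -c "
from h import *
o=st();print(o['q'])
"
```

```text
t 28.8 p [ 0.5243 -0.0263  0.1737] yaw -31.53138680769604 zax [-0.1092  0.0745 -0.9912] F [ 0.3731 -0.2814  0.8852] M [-0.0492 -0.0629 -0.0124] open 0.08525081336740693
[-0.2184 -0.0651  1.832   0.0492  1.498   0.3257]
```

Request:
step_arm(
  moves=[
    [1,0,0,0.06,0],
    [1,0,0,-0.06,0],
    [1,0,0,0.06,0],
    [1,0,0,-0.06,0],
  ],
)

```text
t: 29.3
tool_pos: [0.5156, -0.0244, 0.1777]
tool_rot: [-2.617, -1.462, 0.127]
contact_force: [1.4, -0.7, 0.8]
opening: 0.0851
```

```bash
python3 -c "
from h import *
o=st();print(o['q'])
"
```

```text
t 29.3 p [ 0.5156 -0.0244  0.1777] yaw -31.641854479478038 zax [-0.1418  0.0818 -0.9865] F [ 1.4049 -0.6791  0.8025] M [-0.1009 -0.1124 -0.0522] open 0.08512713717693761
[-0.2185 -0.0662  1.8286  0.0492  1.5363  0.3278]
```

Request:
step_arm(
  moves=[
    [1,0,0,0.01,-10.7],
    [1,0,0,0,-10.7],
    [1,0,0,0,-10.7],
    [1,0,0,0,-10.7],
    [1,0,0,0,-10.7],
    [1,0,0,0,-10.7],
    [1,0,0,0,-10.7],
    [1,0,0,0,-10.7],
    [1,0,0,0,-10.7],
    [1,0,0,0,-10.7],
    [1,0,0,0,-10.7],
    [1,0,0,0,-10.7],
    [1,0,0,0,-10.7],
    [1,0,0,0,-8],
  ],
)

```text
t: 31.05
tool_pos: [0.5132, -0.0244, 0.1815]
tool_rot: [-2.128, 2.122, -0.186]
contact_force: [0.2, -0.6, -0.8]
opening: 0.0852
```

```bash
python3 -c "
from h import *
o=st();print(o['q'])
"
```

```text
t 31.05 p [ 0.5132 -0.0244  0.1815] yaw -179.87198845038188 zax [ 0.1789  0.0052 -0.9839] F [ 0.1686 -0.5688 -0.8041] M [-0.0369  0.0101 -0.0067] open 0.08523636471745484
[-0.2163 -0.3104  2.0343  0.0459  1.2434  2.9116]
```

Request:
step_arm(
  moves=[
    [1,0,0,0.06,0],
    [1,0,0,-0.06,0],
    [1,0,0,0.06,0],
    [1,0,0,-0.06,0],
    [1,0,0,0.06,0],
    [1,0,0,-0.06,0],
    [1,0,0,0.06,0],
    [1,0,0,-0.06,0],
  ],
)

```text
t: 32.05
tool_pos: [0.4842, -0.0173, 0.188]
tool_rot: [-2.179, 2.178, -0.023]
contact_force: [1.5, -1.4, 0.3]
opening: 0.0856
```

```bash
python3 -c "
from h import *
o=st();print(o['q'])
"
```

```text
t 32.05 p [ 0.4842 -0.0173  0.188 ] yaw 179.964536631752 zax [ 0.0535  0.0325 -0.998 ] F [ 1.4888 -1.3845  0.2923] M [-0.0094 -0.0312 -0.0167] open 0.08558069938174107
[-0.2147 -0.3023  2.0102  0.0438  1.3885  2.9197]
```

Request:
step_arm(
  moves=[
    [1,0,0,-0.06,0],
    [1,0,0,0.06,0],
    [1,0,0,-0.06,0],
    [1,0,0,0.02,0],
  ],
)

```text
t: 32.55
tool_pos: [0.4723, -0.0146, 0.1445]
tool_rot: [-2.193, 2.194, 0.029]
contact_force: [0.7, 0.5, -0.9]
opening: 0.0855
```

```bash
python3 -c "
from h import *
o=st();print(o['q'])
"
```

```text
t 32.55 p [ 0.4723 -0.0146  0.1445] yaw 179.95409055887092 zax [ 0.0147  0.0408 -0.9991] F [ 0.685   0.4808 -0.9185] M [ 0.0044  0.0741 -0.0296] open 0.08550575562202592
[-0.2145 -0.2648  2.0543  0.0441  1.3466  2.9179]
```

Request:
step_arm(
  moves=[
    [1,-0.004,0,0.01,10.7],
    [1,-0.004,0,0.01,10.7],
    [1,-0.004,0,0.01,10.7],
    [1,-0.004,0,0,10.7],
    [1,-0.004,0,0,10.7],
    [1,-0.004,0,0,10.7],
    [1,-0.004,0,0,10.7],
    [1,-0.004,0,0,10.7],
    [1,-0.004,0,0,10.7],
    [1,-0.004,0,0,10.7],
    [1,-0.004,0,0,10.7],
    [1,-0.004,0,0,10.7],
    [1,-0.004,0,0,10.7],
    [1,-0.004,0,0,10.7],
    [1,-0.004,0,0,10.7],
    [1,0,0,0,10.7],
    [1,0,0,0,10.7],
    [1,0,0,0,10.7],
    [1,0,0,0,10.7],
    [1,0,0,0,10.7],
  ],
)

```text
t: 35.05
tool_pos: [0.46, -0.0252, 0.2926]
tool_rot: [-1.443, -2.78, -0.078]
contact_force: [0.0, -0.4, -0.8]
opening: 0.0853
```

```bash
python3 -c "
from h import *
o=st();print(o['q'])
from station import ctrl
P={}
for n in ('scene','top'):
  P[n]=ctrl.get_image(n);cv2.imwrite('pics/%s4.png'%n,P[n]['color'][:,:,::-1])
pickle.dump(P,open('p4.pkl','wb'))
"
```

```text
t 35.05 p [ 0.46   -0.0252  0.2926] yaw 35.10041204720946 zax [ 0.0156  0.0479 -0.9987] F [ 0.0146 -0.3596 -0.8246] M [-0.0425 -0.0191 -0.0434] open 0.08527496280393643
[-0.2475 -0.3929  1.9056  0.0503  1.6254 -0.8579]
```

View pics/top4.png

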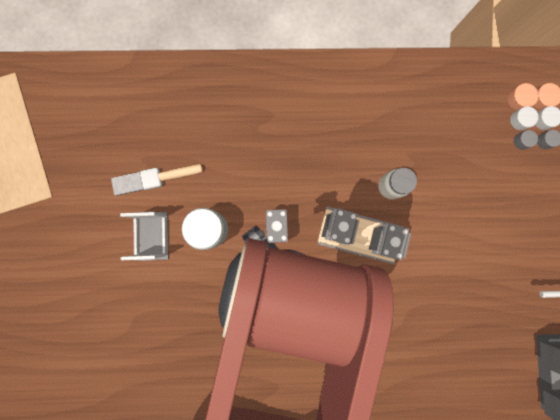

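View pics/scene4.png

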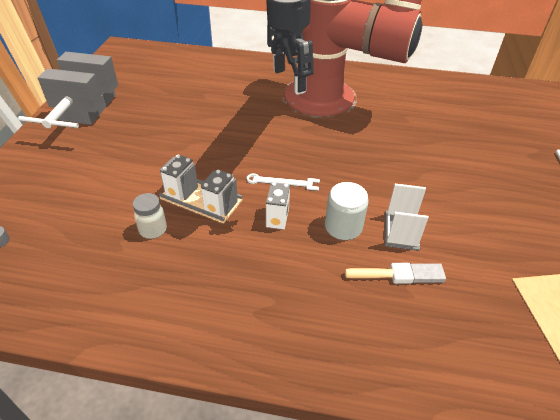

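```bash
python3 -c "
from h import *
P=pickle.load(open('p4.pkl','rb'))
a=cv2.resize(P['top']['color'][205:250,260:300,::-1],None,fx=10,fy=10,interpolation=cv2.INTER_CUBIC)
b=cv2.resize(P['scene']['color'][175:235,260:300,::-1],None,fx=10,fy=10,interpolation=cv2.INTER_CUBIC)
c=np.zeros((600,800,3),np.uint8);c[:450,:400]=a;c[:600,400:]=b;cv2.imwrite('pics/b4.png',c)
"
```

```text
(no output)
```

View pics/b4.png

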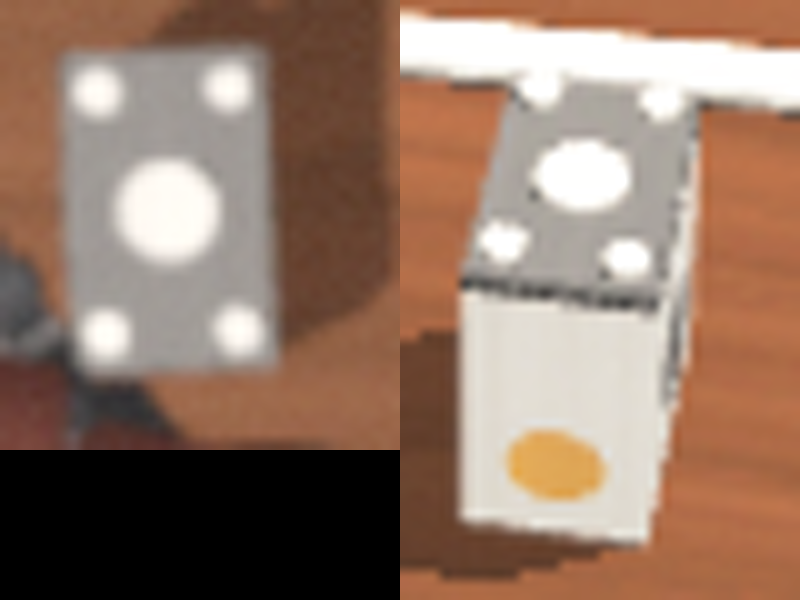

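Request:
step_arm(
  moves=[
    [1,0.01,0,0,10.7],
    [1,0.01,0,0,10.7],
    [1,0.01,0,0,10.7],
    [1,0.01,0,0,10.7],
    [1,0.01,0,0,10.7],
    [1,0.01,0,0,1],
  ],
)

```text
t: 35.9
tool_pos: [0.5276, -0.0264, 0.3127]
tool_rot: [-0.016, -3.139, -0.07]
contact_force: [-0.4, -0.7, 0.2]
opening: 0.0859
```

```bash
python3 -c "
from h import *
o=st();print(o['q'])
"
```

```text
t 35.9 p [ 0.5276 -0.0264  0.3127] yaw 89.39745257185874 zax [-0.0012  0.0443 -0.999 ] F [-0.4366 -0.7321  0.2019] M [-0.0554  0.0082 -0.0354] open 0.08586926521096956
[-0.214  -0.2128  1.73    0.0431  1.635  -1.7717]
```

```bash
python3 -c "
from h import *
np.set_printoptions(precision=4,suppress=True)
P=pickle.load(open('p4.pkl','rb'));T,S=P['top'],P['scene']
t=un([(168,211),(96,90),(228,85),(105,334),(239,330)],10,(260,205))
s=un([(183,175),(228,257),(103,241),(263,103),(142,90)],10,(260,175))
X=tri(T,S,t,s);print(X)
print(np.linalg.norm(proj(T,X)-t,axis=1).max(),np.linalg.norm(proj(S,X)-s,axis=1).max())
b=X;ex=(b[1]+b[2]-b[3]-b[4])/2; ey=(b[1]+b[3]-b[2]-b[4])/2
print(X.mean(0),np.linalg.norm(ex),np.linalg.norm(ey),'yaw',np.degrees(np.arctan2(ex[1],ex[0])),np.degrees(np.arctan2(-ey[0],ey[1])))
"
```

```text
[[ 0.5323 -0.0312  0.0808]
 [ 0.5574 -0.0168  0.0827]
 [ 0.5579 -0.0439  0.0828]
 [ 0.5074 -0.0178  0.082 ]
 [ 0.5077 -0.0451  0.0812]]
0.41535457337382625 0.2783278645920343
[ 0.5326 -0.031   0.0819] 0.05017159617966995 0.027147853418233666 yaw 1.259204813508655 0.8532831820772716
```

Request:
step_arm(
  moves=[
    [1,0.003,-0.002,-0.03,1.4],
    [1,0.003,-0.002,-0.045,0],
    [1,0,0,-0.05,0],
    [1,0,0,-0.04,0],
    [1,0,0,-0.02,0],
    [1,0,0,0,0],
  ],
)

```text
t: 36.65
tool_pos: [0.5402, -0.0315, 0.1347]
tool_rot: [0.021, 3.124, 0.063]
contact_force: [-0.3, -0.0, -0.0]
opening: 0.0854
```

```bash
python3 -c "
from h import *
o=st()
"
```

```text
t 36.65 p [ 0.5402 -0.0315  0.1347] yaw 89.23674999024475 zax [ 0.0176  0.0402 -0.999 ] F [-0.268  -0.0194 -0.0144] M [-0.0346  0.0568  0.0176] open 0.08540408420096815
```

Request:
step_arm(
  moves=[
    [1,-0.006,0.001,-0.02,2],
    [1,0,0,-0.025,0],
    [1,0,0,-0.025,0],
    [1,0,0,0,0],
  ],
)

```text
t: 37.15
tool_pos: [0.537, -0.031, 0.0672]
tool_rot: [-0.032, 3.115, 0.06]
contact_force: [0.8, -0.1, -0.7]
opening: 0.0858
```

```bash
python3 -c "
from h import *
o=st()
from station import ctrl
p=ctrl.get_image('scene');cv2.imwrite('pics/s5.png',cv2.resize(p['color'][130:250,220:370,::-1],None,fx=5,fy=5))
"
```

```text
t 37.15 p [ 0.537  -0.031   0.0672] yaw 91.2163532291023 zax [ 0.0255  0.0388 -0.9989] F [ 0.7608 -0.14   -0.7255] M [ 0.0013  0.0394 -0.0552] open 0.08576854822975637
```

View pics/s5.png

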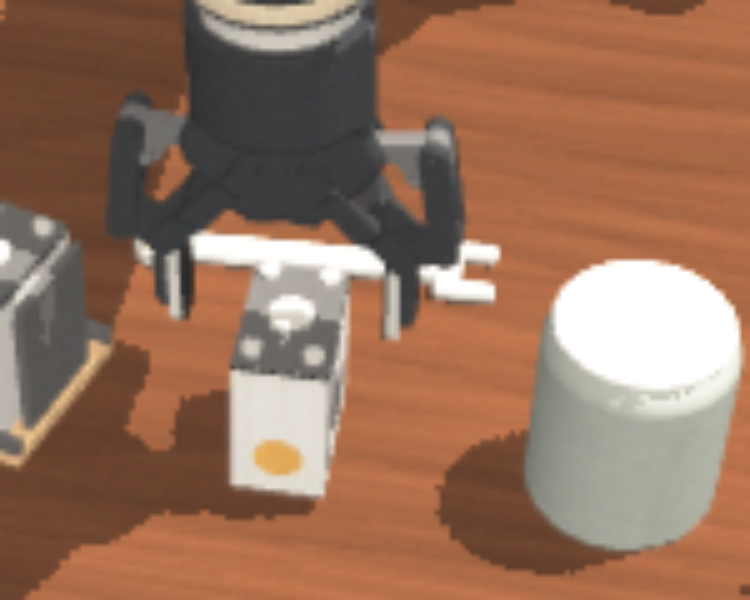

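Request:
step_arm(
  moves=[
    [1,-0.003,0,-0.015,0],
    [1,-0.001,0,-0.008,0],
    [0.3,0,0,0,0],
    [0.3,0,0,0,0],
    [0.3,0,0,0,0],
    [0.3,0,0,0,0],
    [0.3,0,0,0,0],
  ],
  newtons=60,
)

```text
t: 38.08
tool_pos: [0.5366, -0.0317, 0.0482]
tool_rot: [-0.033, 3.106, 0.057]
contact_force: [0.7, 0.5, -0.7]
opening: 0.0411
```

```bash
python3 -c "
from h import *
o=st()
"
```

```text
t 38.08 p [ 0.5366 -0.0317  0.0482] yaw 91.24100698694618 zax [ 0.0349  0.0368 -0.9987] F [ 0.6988  0.4819 -0.6764] M [-0.0869 -0.0565 -0.011 ] open 0.0410642516695909
```

Request:
step_arm(
  moves=[
    [0.3,0,0,0.02,0],
    [0.3,0,0,0.03,0],
    [0.3,0,0,0.035,0],
    [0.3,0,0,0.035,0],
    [0.3,0,0,0.02,0],
    [0.3,0,0,0,0],
  ],
)

```text
t: 38.83
tool_pos: [0.5258, -0.0301, 0.1783]
tool_rot: [-0.032, 3.131, 0.064]
contact_force: [0.1, 0.4, -7.9]
opening: 0.041
```

```bash
python3 -c "
from h import *
o=st()
from station import ctrl
p=ctrl.get_image('scene');cv2.imwrite('pics/s6.png',cv2.resize(p['color'][100:250,220:400,::-1],None,fx=4,fy=4))
"
```

```text
t 38.83 p [ 0.5258 -0.0301  0.1783] yaw 91.18436931904192 zax [ 0.0095  0.0407 -0.9991] F [ 0.1436  0.3666 -7.9093] M [-0.0327  0.0088 -0.0257] open 0.04095987472835697
```

View pics/s6.png

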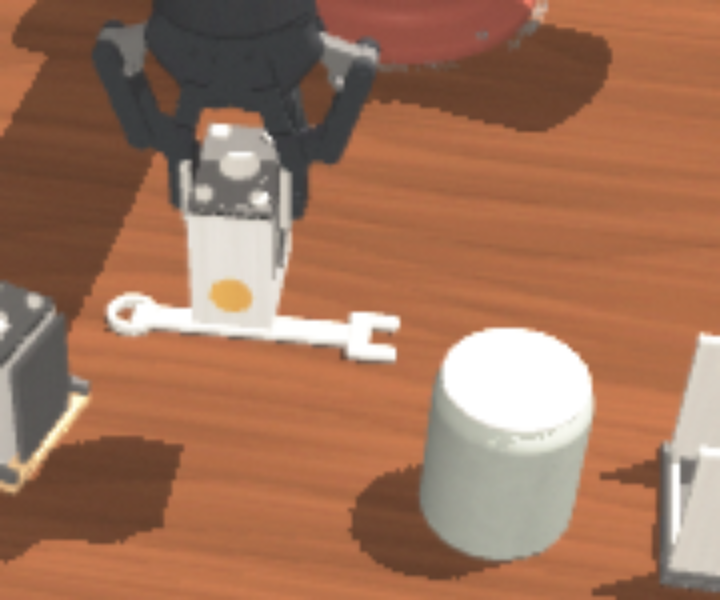

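Request:
step_arm(
  moves=[
    [0.3,0,0.02,0.01,0],
    [0.3,0,0.03,0.003,0],
    [0.3,0,0.03,0.003,0],
    [0.3,0,0.03,0.002,0],
    [0.3,0,0.03,0.002,0],
  ],
)

```text
t: 39.5
tool_pos: [0.517, 0.1122, 0.1817]
tool_rot: [0.023, -3.124, -0.065]
contact_force: [0.8, 1.0, -6.9]
opening: 0.0416
```

```bash
python3 -c "
from h import *
o=st()
"
```

```text
t 39.5 p [0.517  0.1122 0.1817] yaw 90.83431739597624 zax [-0.0168  0.0417 -0.999 ] F [ 0.8089  0.9711 -6.9132] M [-0.0386 -0.0205 -0.0084] open 0.041622401098383666
```

Request:
step_arm(
  moves=[
    [0.3,0.001,0.035,0.004,0],
    [0.3,0.001,0.035,0.002,0],
    [0.3,0.001,0.035,0.002,0],
    [0.3,0.001,0.02,0.002,0],
    [0.3,0,0,0,0],
    [0.3,0,0,0,0],
  ],
)

```text
t: 40.25
tool_pos: [0.5132, 0.2398, 0.176]
tool_rot: [0.025, -3.101, -0.053]
contact_force: [0.8, -0.4, -7.2]
opening: 0.0412
```

```bash
python3 -c "
from h import *
o=st()
"
```

```text
t 40.25 p [0.5132 0.2398 0.176 ] yaw 90.90186817267788 zax [-0.0402  0.0339 -0.9986] F [ 0.7625 -0.3931 -7.2331] M [-0.0981 -0.0674  0.0425] open 0.04119009821968356
```

Request:
step_arm(
  moves=[
    [0.3,0.008,0.008,0,0],
    [0.3,0,0,-0.015,0],
    [0.3,0,0,0,0],
  ],
)

```text
t: 40.62
tool_pos: [0.5218, 0.2462, 0.1589]
tool_rot: [0.021, -3.1, -0.051]
contact_force: [-1.4, -0.1, -6.9]
opening: 0.0409
```

```bash
python3 -c "
from h import *
o=st()
from station import ctrl
P={}
for n in ('scene','top'): P[n]=ctrl.get_image(n)
a=P['scene'];cv2.imwrite('pics/s7.png',cv2.resize(a['color'][130:270,340:460,::-1],None,fx=4,fy=4))
a=P['top'];cv2.imwrite('pics/t7.png',cv2.resize(a['color'][180:290,90:230,::-1],None,fx=4,fy=4))
pickle.dump(P,open('p7.pkl','wb'))
"
```

```text
t 40.62 p [0.5218 0.2462 0.1589] yaw 90.73598914192183 zax [-0.0414  0.0328 -0.9986] F [-1.3578 -0.1229 -6.914 ] M [-0.0735 -0.0018  0.0347] open 0.040876917504187794
```

View pics/s7.png

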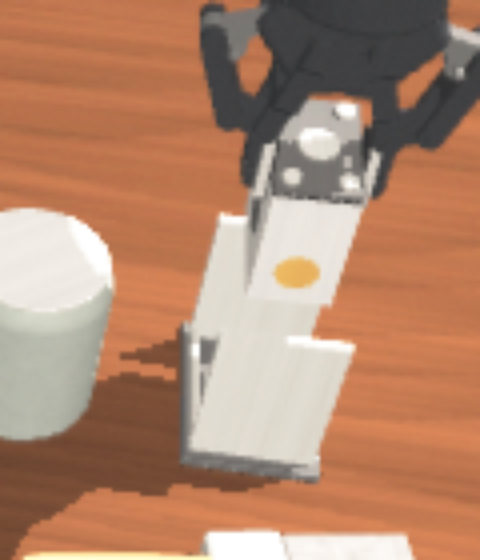

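View pics/t7.png

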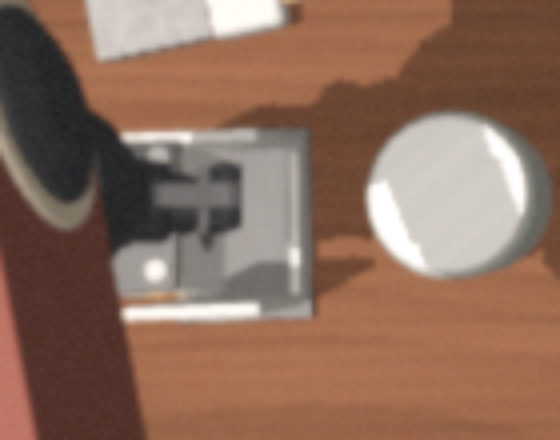

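```bash
python3 -c "
from h import *
np.set_printoptions(precision=4,suppress=True)
P=pickle.load(open('p7.pkl','rb'));T,S=P['top'],P['scene']
t=un([(158,155)],4,(90,180)); s=un([(291,176)],4,(340,130))
X=tri(T,S,t,s);print(X,X-[.025,-.0136,0],np.linalg.norm(proj(T,X)-t),np.linalg.norm(proj(S,X)-s))
u=un([(155,270)],4,(90,180))[0]; print(ray(T,u,X[0,2]))
u=un([(350,183)],4,(340,130))[0]; print(ray(S,u,X[0,2]))
u=un([(345,110)],4,(340,130))[0]; print(ray(S,u,X[0,2]))
u=un([(319,143)],4,(340,130))[0]; print(ray(S,u,X[0,2]))
"
```

```text
[[0.5469 0.2312 0.1915]] [[0.5219 0.2448 0.1915]] 0.4665668471556668 0.3169727609721584
[0.4964 0.2329 0.1915]
[0.5467 0.2582 0.1915]
[0.4908 0.258  0.1915]
[0.5194 0.2445 0.1915]
```

Request:
step_arm(
  moves=[
    [0.3,0,0.002,-0.02,0],
    [0.3,0,0,-0.025,0],
    [0.3,0,0,-0.02,0],
    [0.3,0,0,-0.01,0],
    [0.3,0,0,0,0],
  ],
)

```text
t: 41.35
tool_pos: [0.5223, 0.2487, 0.0813]
tool_rot: [0.021, -3.104, -0.054]
contact_force: [-0.3, -0.6, -5.7]
opening: 0.0413
```

```bash
python3 -c "
from h import *
o=st()
from station import ctrl
a=ctrl.get_image('scene');cv2.imwrite('pics/s8.png',cv2.resize(a['color'][130:270,340:460,::-1],None,fx=4,fy=4))
"
```

```text
t 41.35 p [0.5223 0.2487 0.0813] yaw 90.73688313483277 zax [-0.0373  0.0343 -0.9987] F [-0.2826 -0.6213 -5.6685] M [-0.0547 -0.0804  0.0147] open 0.041251207256715106
```

View pics/s8.png

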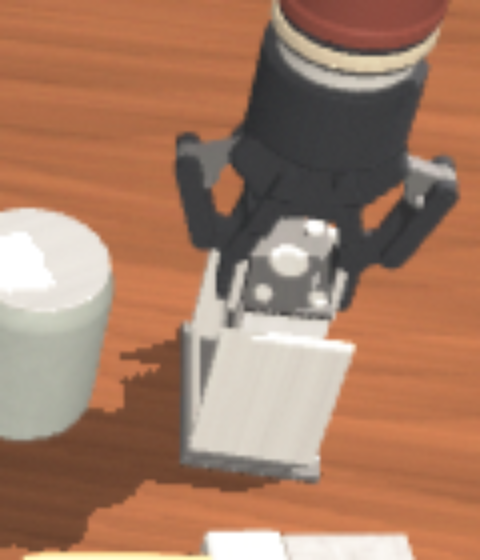

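Request:
step_arm(
  moves=[
    [0.3,0,0,-0.01,0],
    [0.3,0,0,-0.006,0],
    [0.3,0,0,-0.004,0],
    [0.3,0,0,0,0],
  ],
)

```text
t: 41.9
tool_pos: [0.5243, 0.2493, 0.063]
tool_rot: [0.021, -3.109, -0.056]
contact_force: [-0.3, -0.2, -7.1]
opening: 0.0407
```

```bash
python3 -c "
from h import *
o=st()
"
```

```text
t 41.9 p [0.5243 0.2493 0.063 ] yaw 90.7504423284658 zax [-0.0323  0.0358 -0.9988] F [-0.2577 -0.1567 -7.1296] M [-0.0723 -0.1055  0.0316] open 0.04070385394565939
```

Request:
step_arm(
  moves=[
    [0.3,-0.002,-0.001,-0.006,0],
    [0.3,-0.001,0,-0.003,0],
    [0.3,-0.001,0,-0.001,0],
  ],
)

```text
t: 42.28
tool_pos: [0.5221, 0.2484, 0.0556]
tool_rot: [0.022, -3.113, -0.056]
contact_force: [-0.2, -2.0, -0.3]
opening: 0.0409
```

```bash
python3 -c "
from h import *
o=st()
"
```

```text
t 42.27 p [0.5221 0.2484 0.0556] yaw 90.76697906738683 zax [-0.0285  0.0357 -0.999 ] F [-0.2335 -2.0401 -0.2865] M [-0.3975 -0.1032 -0.0371] open 0.040925974468163755
```

Request:
step_arm(
  moves=[
    [0.3,0,0,-0.003,0],
    [0.3,0,0,-0.001,0],
    [0.6,0,0,0,0],
    [0.8,0,0,0,0],
    [0.9,0,0,0,0],
  ],
)

```text
t: 42.9
tool_pos: [0.5253, 0.2499, 0.0577]
tool_rot: [0.022, -3.119, -0.061]
contact_force: [-0.1, -0.1, -0.0]
opening: 0.0768
```

```bash
python3 -c "
from h import *
o=st()
from station import ctrl
a=ctrl.get_image('scene');cv2.imwrite('pics/s9.png',cv2.resize(a['color'][130:270,340:460,::-1],None,fx=4,fy=4))
"
```

```text
t 42.9 p [0.5253 0.2499 0.0577] yaw 90.77095667860918 zax [-0.0221  0.0387 -0.999 ] F [-0.0769 -0.125  -0.0381] M [ 0.0194 -0.0177  0.0053] open 0.07680758137220806
```

View pics/s9.png

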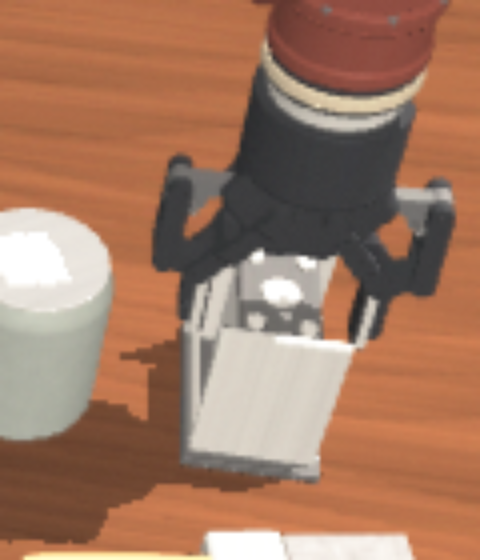

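Body stands in the stand, fingers clear. Lift straight up and retreat.

Request:
step_arm(
  moves=[
    [1,-0.002,-0.001,0.02,0],
    [1,0,0,0.03,0],
    [1,0,0,0.04,0],
    [1,0,0,0.05,0],
    [1,-0.01,0,0.03,0],
    [1,-0.04,0.02,0,0],
    [1,-0.04,0.02,0,0],
    [1,-0.04,0.02,0,0],
    [1,-0.03,0.03,0,0],
    [1,-0.02,0.03,0,0],
    [1,0,0,0,0],
  ],
)

```text
t: 44.32
tool_pos: [0.3384, 0.3716, 0.2514]
tool_rot: [0.019, -3.138, -0.078]
contact_force: [0.6, -1.0, 0.7]
opening: 0.0855
```

```bash
python3 -c "
from h import *
o=st()
from station import ctrl
P={}
for n in ('scene','top'): P[n]=ctrl.get_image(n); cv2.imwrite('pics/%s10.png'%n,P[n]['color'][:,:,::-1])
pickle.dump(P,open('p10.pkl','wb'))
a,b=P['top'],P['scene']
c=np.zeros((560,800,3),np.uint8)
c[:,:400]=cv2.resize(a['color'][195:265,120:170,::-1],(400,560),interpolation=2);c[:,400:]=cv2.resize(b['color'][185:255,385:435,::-1],(400,560),interpolation=2);cv2.imwrite('pics/c10.png',c)
"
```

```text
t 44.33 p [0.3384 0.3716 0.2514] yaw 90.69689115544547 zax [-0.0033  0.0498 -0.9988] F [ 0.587  -1.0466  0.7479] M [ 0.0275  0.0394 -0.0135] open 0.08547486879457698
```

View pics/c10.png

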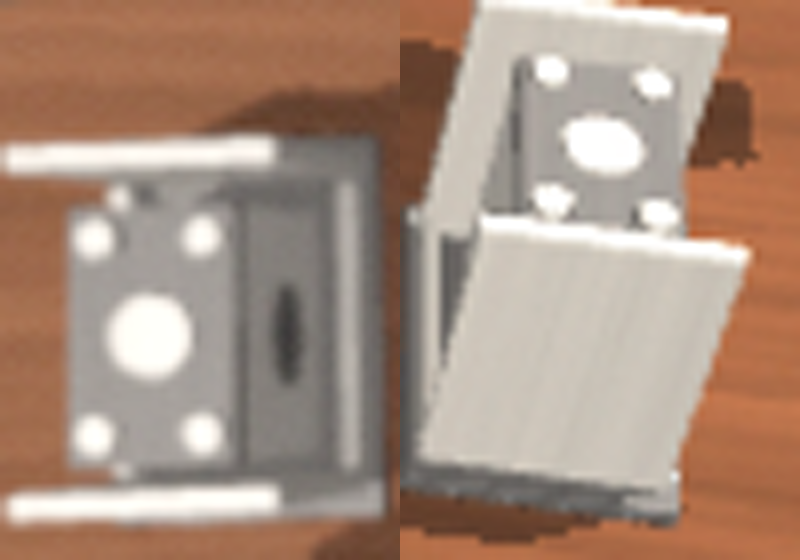

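View pics/top10.png

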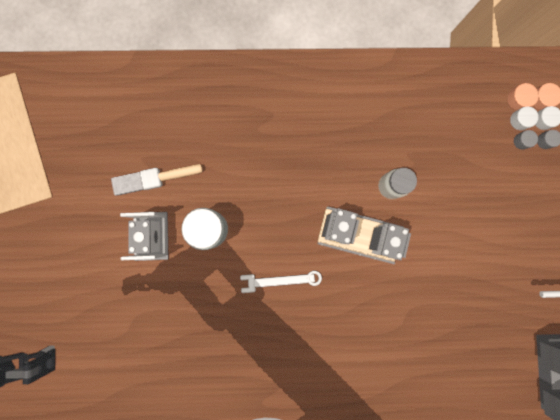

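```bash
python3 -c "
from h import *
np.set_printoptions(precision=4,suppress=True)
P=pickle.load(open('p10.pkl','rb'));T,S=P['top'],P['scene']
t=un([(149,337),(94,240),(202,237),(94,436),(202,434)],8,(120,195))
s=un([(603-400,145),(659-400,213),(553-400,201),(654-400,84),(550-400,70)],8,(385,185))
X=tri(T,S,t,s);print(X,X.mean(0))
print(np.linalg.norm(proj(T,X)-t,axis=1).max(),np.linalg.norm(proj(S,X)-s,axis=1).max())
t=un([(5,157),(275,152),(8,507),(280,500)],8,(120,195))
s=un([(750-400,253),(482-400,222),(728-400,20),(480-400,5)],8,(385,185))
Y=tri(T,S,t,s);print(Y,Y.mean(0), 'rel',X.mean(0)-Y.mean(0))
P0=pickle.load(open('p0.pkl','rb'))
for n in ('top','scene'):
  d=cv2.absdiff(P0[n]['color'],P[n]['color']); cv2.imwrite('pics/d%s.png'%n,d)
a=T['color'][195:275,310:420,::-1];cv2.imwrite('pics/k10.png',cv2.resize(a,None,fx=7,fy=7,interpolation=2))
"
```

```text
[[0.5149 0.2494 0.0861]
 [0.5396 0.2628 0.0879]
 [0.5399 0.2359 0.0872]
 [0.4902 0.2627 0.0878]
 [0.4902 0.2354 0.0879]] [0.515  0.2492 0.0874]
0.2632219676156931 0.18069440654519575
[[0.5604 0.2822 0.098 ]
 [0.5605 0.2157 0.096 ]
 [0.4734 0.28   0.099 ]
 [0.4735 0.2152 0.0928]] [0.5169 0.2483 0.0965] rel [-0.002   0.001  -0.0091]
```

View pics/k10.png

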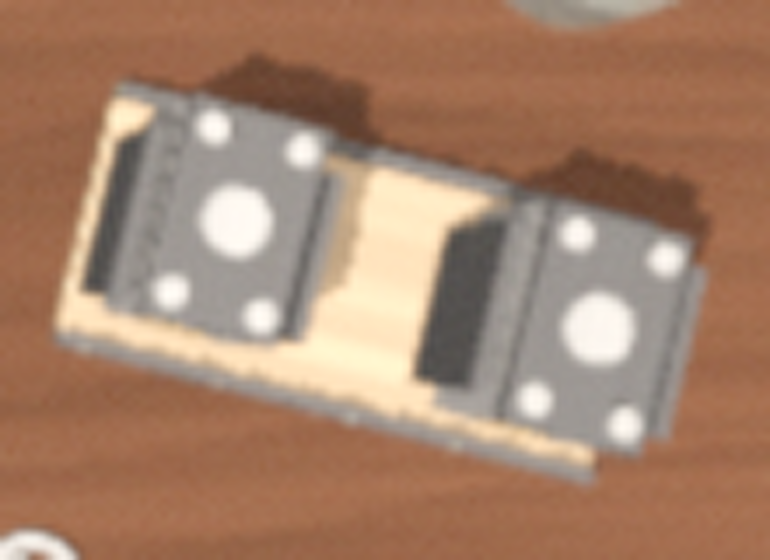

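View pics/scene10.png

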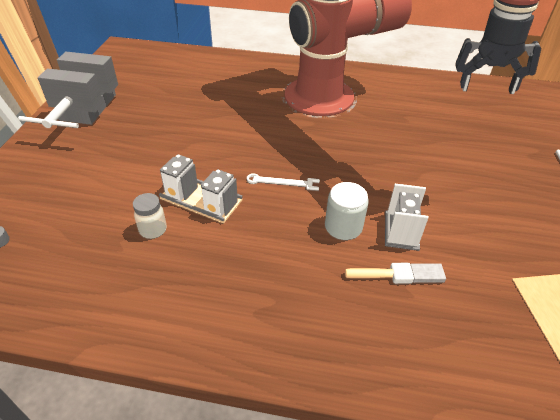

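```bash
python3 -c "
from station import ctrl
print(ctrl.finish_job())"
```

```text
the job is handed in; nothing more can be done
None
```

The middle valve body holds the loose roller. It now stands in the reject stand, and the job is handed in (about 44 s on the robot's clock at my last check, limit 72 s).

**Finding the roller**
- I lifted and jolted the body from the carrier's +y cell and the middle one. I never lifted the third.
- The middle body weighed about 0.71 kg, more than a sound body can (0.55 kg at most). Its wrist moment also shifted by about 0.06 N m between jolts, which is about what a 200 g roller running its full travel would cause.
- The +y body weighed about 0.50 kg and showed no such shift, so I put it back in its cell. I took the third as sound because the middle body's weight already settled it.

**Placing it**
- I set the middle body on the bench, took it again by its long sides, lowered it into the stand until the floor carried it, and only then let go.

**Last checks (two camera views)**
- **Rejected body:** it is about 2 mm (x) and 1 mm (y) from the stand centre. The tops of its bolts measure level at about 87 mm, as they should when it stands flat, and it is in line with the stand.
- **Sound bodies:** the +y body is within about 2 mm of where it started; the third was not touched.
- **Bystanders:** the tin, jar, spanner and brush show no movement by eye in the pictures.
- **Robot:** the gripper is open and clear of everything.

**What did not go cleanly**
- Fast moves made the tool tilt, up to about 0.18 rad, and the wrist moment changed with that tilt. The roller shift above is therefore what was left after an estimated tilt correction, so the weight is the firmer evidence.
- I removed most of the tilt before the final grasp.
- Pressing the middle body down on the bench to level it slid it about 6 mm, and I stopped.
- I had no direct reading of the roller running to one end while the body was held; the moment shift is the only sign of it.

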